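# Lay up a horseshoe railing panel on the tilted fit-up stand

### The arm

A 6-joint arm with a two-finger parallel gripper is mounted at the origin on a cart in front of the work surface, level with it; the furniture and walls round the work are solid. World frame = base frame: x ahead of the robot, y to its left, z up, the work surface at z = 0. Lengths are in m, angles in rad, forces in N, time in s.
With the tool pointing down it reaches from about 0.275 to 0.725 m from the base axis. Payload 15.9 kg.
Tool frame: the origin (TCP) lies midway between the tips of the shut fingers; the grasp point (between the pads) lies robot.tcp_to_grasp behind it (robot.tcp_to_grasp is the distance from the TCP to the grasp point, in m); z points along the fingers, y is the line along which they close (so a half turn about z gives the same grasp; the last joint's range is limited). The gripper opens to 85 mm and grips with 20 to 120 N. Pads are 22 mm wide; open, the fingers measure 114 mm over their backs; the gripper's body (76 mm by 85 mm) begins 54 mm behind the grasp point. The pads swing forward as they close: fully open they stand 13 mm farther back than shut.
Start: joints at [1.313, 0.213, -0.034, 1.323, 0, 1.571], TCP at [0.127, 0.483, 0.231] pointing down, gripper open.
Joint ranges: [-2.98, 2.98], [-0.74, 1.72], [-1.14, 1.35], [-2.1, 2.04], [-1.57, 1.44], [-3.14, 3.14]. Speed limits (rad/s): [1.89, 1.89, 2.39, 2.57, 3.14, 3.14].

### API

Orientations are given as a 3x3 rotation matrix whose columns are the frame's x, y, z axes.
In Python, from rig import robot gives the robot as it stands.
- The arm moves only by the tool nudge_tcp, called after "Call:" as name(argument=value, ...) on one line, values as JSON. Schema: {"type":"object","properties":{"moves":{"type":"string"},"aperture":{"type":"number"},"only":{"type":"string"},"quiet":{"type":"boolean"},"lines":{"type":"string"}},"required":["moves"],"additionalProperties":false}. moves is a string of 1 to 10 rows, one to a line, with the numbers parted by commas; each row has 4 numbers: dx, dy, dz in units of 25 mm, then a turn about the tool's z in units of 0.1 rad; each row is the pose to reach, as a shift and turn from the pose commanded when the call began, along the tool's axes at that moment; what a row does not reach only later rows make up. A row lasts 1/8 s, in which the tool goes at most 0.0625 m and 0.188 rad, less where a joint would pass 70% of its speed; a pose out of reach is approached as far as the arm can. aperture is the finger opening in m, set as the call begins (left out keeps the last). The fingers move at their own pace and stop on an object; the grip force is fixed at half the most. Time passes only in rows, so rows that do not move let the fingers close. The tool returns the time, the measured TCP pose, the force, the opening and the grip force at its end. only (a regular expression) keeps the lines of the reply that match it, lines (a string "A,B") keeps lines A to B, and quiet returns only ok. Input that does not fit is refused with a message, and nothing moves.
- robot.get_obs(): the state, without advancing time (a new reading comes with each control period).
- robot.camera(name): name is "side" or "top" or "wrist"; returns the picture (400x640x3 uint8, red, green, blue); there is no depth.
- robot.camera_model(name): a dict with "K" (3x3 intrinsics, pixels), "T" (4x4, takes a point from camera to world coordinates). Camera axes: x right, y down, z forward; pixel columns grow to the right and rows downward; lengths in m; the calibration is good to about 2 mm. A picture is of the moment at which its call begins: read the wrist's pose just before it. camera_model takes no time and is no camera call; for the wrist camera it gives the pose at the moment of the call.
- robot.job_done(): hands the job in; it is judged then, once.
The state is a dict: "time": time; "joint_pos": joint angles; "qd": joint speeds; "effort": joint torques, N m; "tool_pos": TCP position; "orientation": TCP orientation; "force": force on the tool from outside, world axes, zero at the start; "ft_torque": the same for the moment, N m; "finger_gap": finger opening in m; "grasp_force": force on a finger pad.
Only numpy, scipy, OpenCV 4.12 (cv2) and the standard library are available. Lean on these libraries where they do the work, as an engineer would, in place of code of your own. Each camera call takes 0.05 s, during which the arm holds its last target. There are 200 camera calls.

### The job

Lay up the small railing panel flat on the tilted stand, ready for tacking: the drilled sill across the slope, against both stop blocks and in the middle; then the two equal uprights straight up the slope from the sill, one flush with each of its ends; the horseshoe on the sill midway between the uprights, open end down, standing on its two heels; and last the round-ended cap rail across the tops of both uprights, overhanging them equally. Every part should bear on the one below it, and be let go.

Things in the scene. Friction and masses are not known exactly. Their poses are not given: they have to be found in the camera images.
- stand: Tilted stand, fixed: dark plate 236 mm wide, rising away from the robot at 18 deg, grid of small holes, grey frame. Origin on the table under its middle. Two bright stop blocks across the lower edge, 14 mm high, 16 mm thick, 50 mm long, centres 140 mm apart; the 90 mm between them is open for a finger. The face is slippery: parts slide down it until something below holds them.
- board_face (a point): Point in the stand's tilted face, midway between the stop blocks on the line of their upper faces, which the sill bears on. x up the slope in the face, y to the left across it, z out of it. The face reaches from x = -30 to 226 mm. In the finished panel the sill spans x = 0 to 30 mm, the uprights 30 to 180, the horseshoe 30 to 147, the cap rail 180 to 205.
- sill: The sill: bright steel flat bar 190 x 30 x 12 mm with two 11 mm holes, 55 mm either side of its middle. Origin at the centre of its underside, y along its length, z up. 0.5 kg. Either end may go left. Lies flat on the table at the start, like the other parts.
- upright_a: One of two equal, plain, square-cut bright steel bars 150 x 20 x 12 mm, the shortest bars. Origin at the centre of its underside, y along its length, z up. 0.28 kg. Either upright may go left, either end up. Flush with the sill's end: its middle line is 85 mm from the middle of the sill.
- upright_b: The other upright, the same as upright_a.
- horseshoe: The single loose horseshoe (those welded in chains are not part of the job): brown steel, 117 mm toe to heels, 123 wide, 10 thick, 0.32 kg. Origin mid-outline at the underside, z up, x from the toe towards the open end. The toe, from x = -58 to -36 mm, can be gripped at x = -47, y = 0, one finger inside the shoe; the heels end at x = 58 mm, about 40 mm apart.
- cap_rail: The cap rail: the longest bright steel bar, 230 x 25 x 12 mm, with no holes and with rounded ends. Origin at the centre of its underside, y along its length, z up. 0.52 kg. Either end may go left. Its middle belongs above the middle of the sill.

How it is judged:
On the way, in this order (a step that is already met when the one before it is completed fails the run):
1. the sill lies flat across the slope against the two stops (x of sill in the frame of board_face between 0.008 and 0.023 m and y of sill in the frame of board_face between -0.02 and 0.02 m and angle between the y axis of sill and the y axis of board_face, either way round below 0.12 rad and z of sill in the frame of board_face between -0.006 and 0.006 m and angle between the z axis of sill and the z axis of board_face, either way round below 0.12 rad), for 0.2 s.
2. both uprights stand on the sill, flush with its ends (((x of upright_a in the frame of board_face between 0.097 and 0.113 m and y of upright_a in the frame of sill between 0.073 and 0.097 m and angle between the y axis of each of upright_a, upright_b and the x axis of sill, either way round below 0.12 rad and z of upright_a in the frame of board_face between -0.006 and 0.006 m and angle between the z axis of each of upright_a, upright_b and the z axis of board_face, either way round below 0.12 rad and x of upright_b in the frame of board_face between 0.097 and 0.113 m and y of upright_b in the frame of sill between -0.097 and -0.073 m and z of upright_b in the frame of board_face between -0.006 and 0.006 m) or (x of upright_a in the frame of board_face between 0.097 and 0.113 m and y of upright_a in the frame of sill between -0.097 and -0.073 m and angle between the y axis of each of upright_a, upright_b and the x axis of sill, either way round below 0.12 rad and z of upright_a in the frame of board_face between -0.006 and 0.006 m and angle between the z axis of each of upright_a, upright_b and the z axis of board_face, either way round below 0.12 rad and x of upright_b in the frame of board_face between 0.097 and 0.113 m and y of upright_b in the frame of sill between 0.073 and 0.097 m and z of upright_b in the frame of board_face between -0.006 and 0.006 m))), for 0.2 s.
3. the cap rail lies across the tops of both uprights (x of cap_rail in the frame of board_face between 0.184 and 0.203 m and y of cap_rail in the frame of sill between -0.015 and 0.015 m and angle between the y axis of cap_rail and the y axis of sill, either way round below 0.12 rad and z of cap_rail in the frame of board_face between -0.006 and 0.006 m and angle between the z axis of cap_rail and the z axis of board_face, either way round below 0.12 rad), for 0.2 s.
At the end, for the whole second after the job is handed in: All at rest, flat on the face (6 mm): sill on the stops (8 mm), centred 20 mm; uprights on the sill (8 mm), flush with its ends 12 mm; horseshoe on the sill (8 mm), open end down (0.25 rad), midway 12 mm; cap rail on both uprights (10 mm), centred 15 mm; bars square within 0.12 rad (all of step 1 and all of step 3 and ((x of upright_a in the frame of board_face between 0.097 and 0.113 m and y of upright_a in the frame of sill between 0.073 and 0.097 m and angle between the y axis of each of upright_a, upright_b and the x axis of sill, either way round below 0.12 rad and z of upright_a in the frame of board_face between -0.006 and 0.006 m and angle between the z axis of each of upright_a, upright_b and the z axis of board_face, either way round below 0.12 rad and x of upright_b in the frame of board_face between 0.097 and 0.113 m and y of upright_b in the frame of sill between -0.097 and -0.073 m and z of upright_b in the frame of board_face between -0.006 and 0.006 m) or (x of upright_a in the frame of board_face between 0.097 and 0.113 m and y of upright_a in the frame of sill between -0.097 and -0.073 m and angle between the y axis of each of upright_a, upright_b and the x axis of sill, either way round below 0.12 rad and z of upright_a in the frame of board_face between -0.006 and 0.006 m and angle between the z axis of each of upright_a, upright_b and the z axis of board_face, either way round below 0.12 rad and x of upright_b in the frame of board_face between 0.097 and 0.113 m and y of upright_b in the frame of sill between 0.073 and 0.097 m and z of upright_b in the frame of board_face between -0.006 and 0.006 m)) and x of horseshoe in the frame of board_face between 0.078 and 0.098 m and y of horseshoe in the frame of sill between -0.012 and 0.012 m and x of board_face in the frame of horseshoe above 0.07 m and angle between the x axis of horseshoe and the x axis of sill, either way round below 0.25 rad and z of horseshoe in the frame of board_face between -0.006 and 0.006 m and angle between the z axis of horseshoe and the z axis of board_face, either way round below 0.12 rad and linear speed of each of sill, upright_a, upright_b, horseshoe, cap_rail below 0.01 m/s); the robot touches nothing.
It also fails if it takes over 120 s, if anything falls off the work surface, if the arm or the gripper's body presses on something with over 40 N, if the wrist force passes 120 N, or if a joint passes its speed limit or range.

## Working session

There is one attempt and no reset: what is moved stays moved. The work goes in short steps, Python scripts to look and compute and a tool call to move; the robot and the scene stay as the last step left them, time stands still between calls to the robot, and variables do not carry over. Pictures are saved under pics/ and viewed, at most 14 in all, crops included, and the job is handed in when it is done.

```bash
ls; mkdir -p pics; python3 - <<'E'
from rig import robot
import cv2,numpy as np
np.set_printoptions(precision=4,suppress=True)
for n in("top","side"):
    cv2.imwrite(f"pics/{n}0.png",robot.camera(n)[:,:,::-1]); m=robot.camera_model(n); print(n,m["K"],m["T"])
o=robot.get_obs();print(o,robot.tcp_to_grasp)
E
```

```text
pics
rig.py
top [[448.6847   0.     323.3497]
 [  0.     448.6847 205.4722]
 [  0.       0.       1.    ]] [[ 0.0251 -0.9963  0.0817  0.4283]
 [-0.9997 -0.0246  0.0072 -0.0516]
 [-0.0052 -0.0818 -0.9966  1.395 ]
 [ 0.      0.      0.      1.    ]]
side [[433.4736   0.     314.6653]
 [  0.     433.4736 197.8105]
 [  0.       0.       1.    ]] [[ 0.8329 -0.3385  0.4379 -0.0476]
 [-0.5535 -0.5036  0.6633 -0.9084]
 [-0.004  -0.7948 -0.6068  0.8741]
 [ 0.      0.      0.      1.    ]]
{'time': 0.1, 'joint_pos': array([ 1.313 ,  0.2133, -0.035 ,  1.3235,  0.    ,  1.5708]), 'qd': array([-0.0006, -0.0004,  0.0015,  0.0024, -0.0005,  0.0006]), 'effort': array([ -0.0001, -68.725 ,  48.7807,   0.0122,   0.    ,   0.    ]), 'tool_pos': array([0.1274, 0.4832, 0.2309]), 'orientation': array([[-0.9669,  0.255 , -0.0003],
       [ 0.255 ,  0.9669, -0.0009],
       [ 0.    , -0.001 , -1.    ]]), 'force': array([-1.1889, -0.6688, -0.3884]), 'ft_torque': array([ 0.0288, -0.0048, -0.0378]), 'grasp_force': 0.0, 'finger_gap': 0.08561723970961585} 0.0187
```
View pics/top0.png

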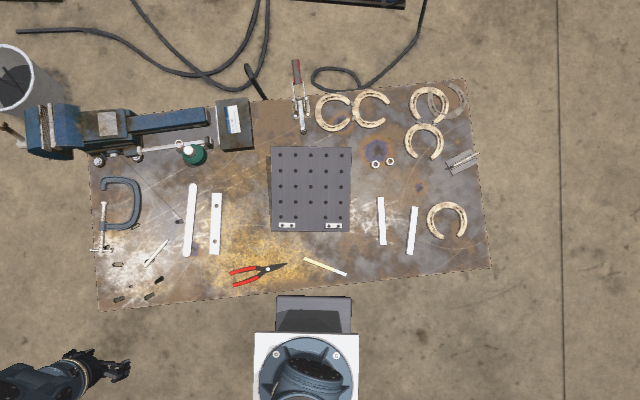

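View pics/side0.png

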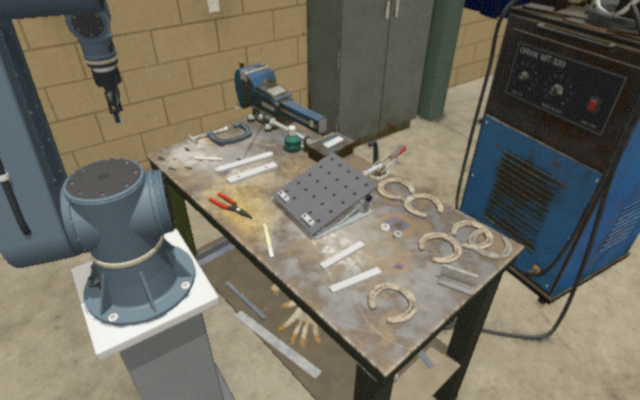

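Top view: cap rail at about (190,220), drilled sill (215,224), uprights (381,221) and (412,230), loose horseshoe (446,220), and plate spanning (271..351, 146..232) with stops at (287,226) and (333,226). Side view agrees. Next I measure these.

```bash
cat > h.py <<'E'
import numpy as np,cv2
np.set_printoptions(precision=4,suppress=True)
def ray(m,uv):
    K,T=np.array(m["K"]),np.array(m["T"]); d=T[:3,:3]@np.linalg.solve(K,[uv[0],uv[1],1]); return T[:3,3],d
def onz(m,uv,z):
    c,d=ray(m,uv); return c+d*(z-c[2])/d[2]
def tri(m1,u1,m2,u2):
    c1,d1=ray(m1,u1);c2,d2=ray(m2,u2); s=np.linalg.lstsq(np.c_[d1,-d2],c2-c1,rcond=None)[0]
    a,b=c1+s[0]*d1,c2+s[1]*d2; return (a+b)/2,np.linalg.norm(a-b)
def proj(m,p):
    K,T=np.array(m["K"]),np.array(m["T"]); q=K@(T[:3,:3].T@(np.array(p)-T[:3,3])); return q[:2]/q[2]
E
python3 - <<'E'
from h import *
from rig import robot
m=robot.camera_model("top");im=cv2.imread("pics/top0.png");hsv=cv2.cvtColor(im,cv2.COLOR_BGR2HSV)
bright=((hsv[:,:,2]>190)&(hsv[:,:,1]<50)).astype(np.uint8)
n,l,s,c=cv2.connectedComponentsWithStats(bright)
for i in range(1,n):
    if s[i,4]<40 or not(140<s[i,1]<300 and 90<s[i,0]<490): continue
    pts=np.argwhere(l==i)[:,::-1].astype(float)
    w=np.array([onz(m,p,.012)[:2] for p in pts]); r=cv2.minAreaRect((w*1000).astype(np.float32))
    mu=w.mean(0);ev=np.linalg.eigh(np.cov((w-mu).T))[1][:,1]
    print(s[i],"cen",mu,"dir deg",np.degrees(np.arctan2(ev[1],ev[0])),"rect",np.array(r[0]),r[1])
dark=((hsv[:,:,2]<100)&(hsv[:,:,1]<60)).astype(np.uint8)
cv2.imwrite("pics/tcrop.png",cv2.resize(im[130:270,170:490],None,fx=2.5,fy=2.5,interpolation=cv2.INTER_CUBIC))
im=cv2.imread("pics/side0.png")
cv2.imwrite("pics/scrop.png",cv2.resize(im[145:325,210:430],None,fx=3.3,fy=3.3,interpolation=cv2.INTER_CUBIC))
E
```

```text
[454 152  25  14  43] cen [ 0.6993 -0.483 ] dir deg 119.50769511722707 rect [ 698.9849 -482.292 ] (4.9389543533325195, 86.0262451171875)
[193 193  29  62 834] cen [0.4712 0.3026] dir deg 174.48207965583703 rect [478.3506 316.2267] (81.59410095214844, 189.19493103027344)
[378 197  23  48 361] cen [ 0.4995 -0.2267] dir deg -176.14911102092992 rect [ 501.5757 -245.9528] (145.90728759765625, 66.23943328857422)
[361 200  15  13  98] cen [ 0.5438 -0.1788] dir deg 119.86911276618359 rect [ 540.8787 -182.0627] (34.233428955078125, 47.12144470214844)
[101 202   5  16  46] cen [0.5167 0.6412] dir deg -179.64545845829738 rect [512.4903 640.5916] (46.761268615722656, 12.432045936584473)
[350 204  12  20  97] cen [ 0.5177 -0.1372] dir deg -164.1934756160025 rect [ 519.1823 -141.4624] (58.76751708984375, 33.934993743896484)
[427 204  14  19  60] cen [ 0.5302 -0.3794] dir deg 144.2616736997192 rect [ 527.4339 -377.7895] (19.742088317871094, 61.41534423828125)
[407 206  12  49 303] cen [ 0.4728 -0.3166] dir deg 173.90797527058956 rect [ 472.9171 -316.6613] (19.015628814697266, 148.92726135253906)
[458 212   9  23  66] cen [ 0.4929 -0.4732] dir deg 166.34987985778292 rect [ 496.3055 -473.3786] (17.036510467529297, 70.63435363769531)
[361 216  17  17 114] cen [ 0.4871 -0.1818] dir deg 125.39242221389958 rect [ 491.1997 -184.4385] (36.257568359375, 52.930458068847656)
[279 223  16   5  53] cen [0.4795 0.0703] dir deg 90.85380641466428 rect [478.4227  70.444 ] (12.329794883728027, 46.35038375854492)
[326 223  16   5  62] cen [ 0.4828 -0.0748] dir deg 91.33366888434406 rect [482.0247 -74.4125] (12.323667526245117, 46.23472213745117)
[304 258  43  18 114] cen [ 0.3534 -0.057 ] dir deg 69.70440137076253 rect [355.5426 -51.0253] (137.2956085205078, 9.022751808166504)
```

View pics/tcrop.png

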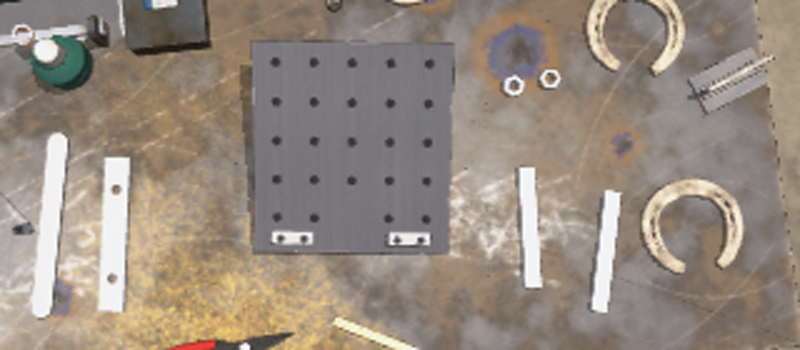

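View pics/scrop.png

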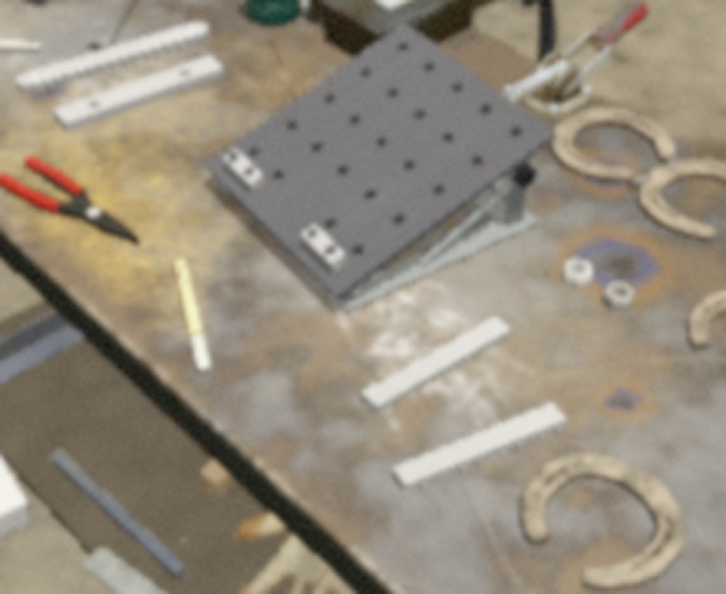

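Crops show the plate corners (top crop 252,42 / 453,42 / 254,254 / 448,255; side crop 405,25 / 553,130 / 210,165 / 340,290), the stops, and the parts clear of each other. I fit the stand pose from those corner points and refine the part masks.

```bash
python3 - <<'E'
from h import *
from rig import robot
from scipy.optimize import least_squares
mt,ms=robot.camera_model("top"),robot.camera_model("side")
t=lambda u,v:np.array([170+(u+.5)/2.5-.5,130+(v+.5)/2.5-.5]); s=lambda u,v:np.array([210+(u+.5)/3.3-.5,145+(v+.5)/3.3-.5])
F=[(.226,.118,0),(.226,-.118,0),(-.03,.118,0),(-.03,-.118,0),(-.008,.07,.014),(-.008,-.07,.014)]
T=[t(252,42),t(453,42),t(254,252),t(448,252),t(292.5,239),t(409.5,240)]
S=[s(405,25),s(553,130),s(210,163),s(340,292),s(243,167),s(323,245)]
for a,b in zip(T,S): print(tri(mt,a,ms,b))
def R(y):
    c,q=np.cos(y),np.sin(y);a=np.radians(18)
    return np.array([[c,-q,0],[q,c,0],[0,0,1]])@np.array([[np.cos(a),0,-np.sin(a)],[0,1,0],[np.sin(a),0,np.cos(a)]])
def f(p): return np.concatenate([np.r_[proj(mt,p[:3]+R(p[3])@x)-a,proj(ms,p[:3]+R(p[3])@x)-b] for x,a,b in zip(F,T,S)])
r=least_squares(f,[.47,0,.03,0],loss="soft_l1");print("board",r.x,r.fun.round(1))
im=cv2.imread("pics/top0.png");hsv=cv2.cvtColor(im,cv2.COLOR_BGR2HSV)
big=cv2.resize(im,None,fx=4,fy=4,interpolation=cv2.INTER_CUBIC);hsv=cv2.cvtColor(big,cv2.COLOR_BGR2HSV)
w=((hsv[:,:,2]>195)&(hsv[:,:,1]<45)).astype(np.uint8);w=cv2.morphologyEx(w,cv2.MORPH_OPEN,np.ones((11,11)))
for n,(x0,y0,x1,y1) in dict(cap=(176,175,203,265),sill=(205,185,227,262),up1=(372,190,391,250),up2=(402,200,423,260)).items():
    m=w[y0*4:y1*4,x0*4:x1*4];k,l,st,c=cv2.connectedComponentsWithStats(m);i=1+st[1:,4].argmax()
    p=np.argwhere(l==i)[:,::-1]+[x0*4,y0*4];q=np.array([onz(mt,(a+.5)/4-.5,.012)[:2] for a in p])
    (c,d,_)=r=cv2.minAreaRect((q*1000).astype(np.float32));mu=q.mean(0);ev=np.linalg.eigh(np.cov((q-mu).T))[1][:,1]
    print(n,"rect",np.array(c),np.array(d),"mean",mu,"deg",np.degrees(np.arctan2(ev[1],ev[0])))
x0,y0,x1,y1=422,195,472,247
g=hsv[y0*4:y1*4,x0*4:x1*4,2];th,m=cv2.threshold(g,0,1,cv2.THRESH_OTSU);m=cv2.morphologyEx(m,cv2.MORPH_OPEN,np.ones((9,9)))
k,l,st,c=cv2.connectedComponentsWithStats(m);i=1+st[1:,4].argmax();cv2.imwrite("pics/shoe.png",np.hstack([big[y0*4:y1*4,x0*4:x1*4],cv2.merge([(l==i).astype(np.uint8)*255]*3)]))
E
```

```text
(array([0.7034, 0.1171, 0.1001]), np.float64(0.0010501671848363143))
(array([ 0.7065, -0.117 ,  0.1046]), np.float64(0.004600394396867608))
(array([0.4623, 0.114 , 0.0244]), np.float64(0.005097305203621292))
(array([ 0.4653, -0.1211,  0.0275]), np.float64(0.0011873168882910335))
(array([0.4765, 0.067 , 0.043 ]), np.float64(0.00020271017911699884))
(array([ 0.4783, -0.0737,  0.0423]), np.float64(0.0010479158393320199))
board [ 0.4905 -0.0031  0.0331  0.0153] [-0.6 -0.1  0.  -0.9 -0.2  0.6  1.1  0.4  0.3 -0.  -1.4  0.3 -0.   0.7
 -0.2  1.2  0.1 -0.4  0.3 -0.3 -0.2 -0.3  0.5 -0.6]
cap rect [488.4287 382.0737] [ 46.6086 227.747 ] mean [0.4806 0.3739] deg 175.45020051012844
sill rect [478.2539 293.1931] [190.8257  35.18  ] mean [0.4766 0.292 ] deg 179.8047685059313
up1 rect [ 500.1154 -223.5052] [147.8818  22.6989] mean [ 0.4993 -0.2226] deg -175.76578090985515
up2 rect [ 472.5532 -316.5438] [ 20.2868 150.1413] mean [ 0.4723 -0.3164] deg 173.9467496992881
```

View pics/shoe.png

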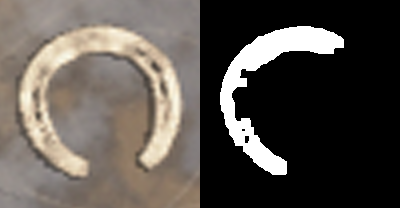

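```bash
cat >> h.py <<'E'
def go(robot,p,psi):
    "shift and turn in tool axes to TCP p with tool y at angle psi (deg, mod 180)"
    o=robot.get_obs();R=np.array(o["orientation"]);d=R.T@(np.array(p)-o["tool_pos"])
    t=np.degrees(np.arctan2(R[1,1],R[0,1]))-psi; t=(t+90)%180-90
    print("shift",d.round(4),"turn",round(np.radians(t),3),"len",np.linalg.norm(d).round(3))
def board(x,y,z=0,b=(.4905,-.0031,.0331,.0153)):
    c,q=np.cos(b[3]),np.sin(b[3]);a=np.radians(18)
    R=np.array([[c,-q,0],[q,c,0],[0,0,1]])@np.array([[np.cos(a),0,-np.sin(a)],[0,1,0],[np.sin(a),0,np.cos(a)]])
    return np.array(b[:3])+R@[x,y,z]
E
python3 - <<'E'
from h import *
from rig import robot
go(robot,[.44,.30,.25],90)
m=robot.camera_model("wrist");print(m["K"],m["T"])
E
```

```text
shift [-0.349  -0.0974 -0.019 ] turn -0.258 len 0.363
[[291.7755   0.     320.0236]
 [  0.     291.7755 201.4984]
 [  0.       0.       1.    ]] [[ 0.2554  0.9263  0.277   0.0572]
 [ 0.9668 -0.2444 -0.0744  0.5019]
 [-0.0012  0.2868 -0.958   0.3745]
 [ 0.      0.      0.      1.    ]]
```

The rows are not in the units I measure in: shifts go in units of 25 mm and turns go in units of 0.1 rad. I convert before sending: -0.349 m is -13.96, -0.29 m is -11.6, -0.258 rad is -2.58.

Call:
nudge_tcp(moves="-2.32,-0.64,-0.12,-0.43\n-4.64,-1.28,-0.24,-0.86\n-6.96,-1.96,-0.36,-1.3\n-9.28,-2.6,-0.48,-1.72\n-11.6,-3.24,-0.6,-2.15\n-13.96,-3.88,-0.76,-2.58\n-13.96,-3.88,-0.76,-2.58")

```text
time: 0.98
tool_pos: [0.443, 0.2984, 0.2497]
orientation: [[-1.0, 0.004, -0.0], [0.004, 1.0, -0.001], [0.0, -0.001, -1.0]]
force: [-0.7, 0.1, -0.1]
finger_gap: 0.0853
grasp_force: 0.0
```

```bash
python3 - <<'E'
from h import *
from rig import robot
m=robot.camera_model("wrist");im=robot.camera("wrist")[:,:,::-1];cv2.imwrite("pics/w1.png",im)
import pickle;pickle.dump(m,open("w1.pkl","wb"));print(m["T"])
E
```

```text
[[ 0.0044  0.9581  0.2865  0.3704]
 [ 1.     -0.004  -0.0022  0.2987]
 [-0.001   0.2865 -0.9581  0.3933]
 [ 0.      0.      0.      1.    ]]
```

View pics/w1.png

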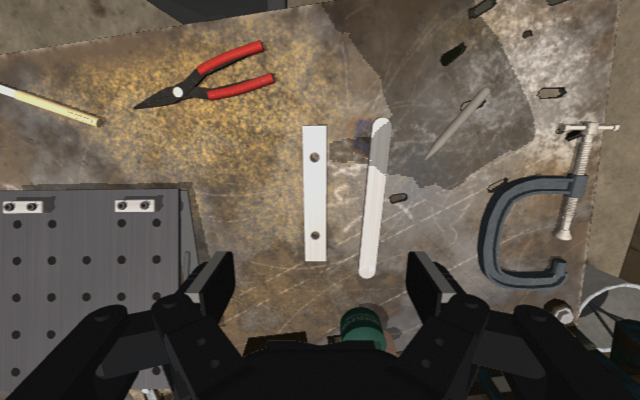

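Wrist view: sill (303..327, 125..262) and cap rail from (380,118) to (366,279), both clearly separated.

```bash
cat >> h.py <<'E'
def blob(im,m,box,z=.012,thr=195,sat=60):
    "bright bar inside box of image: centre (m), long-axis angle (deg), size"
    x0,y0,x1,y1=box;hsv=cv2.cvtColor(np.ascontiguousarray(im[y0:y1,x0:x1]),cv2.COLOR_BGR2HSV)
    w=((hsv[:,:,2]>thr)&(hsv[:,:,1]<sat)).astype(np.uint8);w=cv2.morphologyEx(w,cv2.MORPH_OPEN,np.ones((5,5)))
    k,l,st,c=cv2.connectedComponentsWithStats(w);i=1+st[1:,4].argmax();p=np.argwhere(l==i)[:,::-1]+[x0,y0]
    q=np.array([onz(m,a,z)[:2] for a in p]);r=cv2.minAreaRect((q*1000).astype(np.float32));mu=q.mean(0)
    ev=np.linalg.eigh(np.cov((q-mu).T))[1][:,1]
    print("rect",np.array(r[0]),np.array(r[1]),"mean",mu,"deg",np.degrees(np.arctan2(ev[1],ev[0]))%180)
E
python3 - <<'E'
from h import *
from rig import robot
import pickle
m=pickle.load(open("w1.pkl","rb"));im=cv2.imread("pics/w1.png")
blob(im,m,(292,110,338,275),thr=175);blob(im,m,(350,105,398,290),thr=150)
for a in[(315,125),(315.5,262.5),(380,118),(366,279)]:print(onz(m,a,.012))
E
```

```text
rect [478.7719 289.7529] [188.5177  29.7215] mean [0.4721 0.2901] deg 0.09577869827361951
rect [488.2505 371.3147] [ 25.7074 226.743 ] mean [0.4863 0.3709] deg 177.3395708073088
[0.3834 0.2919 0.012 ]
[0.577  0.2908 0.012 ]
[0.3752 0.3737 0.012 ]
[0.6045 0.3654 0.012 ]
```

```bash
python3 - <<'E'
from h import *
from rig import robot
go(robot,[.4795,.2905,.002],90)
E
```

```text
shift [-0.0384 -0.0088  0.2477] turn -0.003 len 0.251
```

Converted, 0.22 m is 8.8, 0.18 m is 7.2.

Call:
nudge_tcp(moves="-0.76,-0.16,2.4,0\n-1.52,-0.36,4.8,0\n-1.52,-0.36,7.2,0\n-1.52,-0.36,8.8,0\n-1.52,-0.36,8.8,0", aperture=0.06)

```text
time: 1.65
tool_pos: [0.4753, 0.2913, 0.028]
orientation: [[-1.0, -0.001, -0.005], [-0.001, 1.0, -0.003], [0.005, -0.003, -1.0]]
force: [-0.0, -0.4, 0.3]
finger_gap: 0.06
grasp_force: 0.0
```

```bash
python3 - <<'E'
from h import *
from rig import robot
go(robot,[.4795,.2905,.002],90)
E
```

```text
shift [-0.0044 -0.0007  0.026 ] turn 0.001 len 0.026
```

Call:
nudge_tcp(moves="-0.08,-0.04,0.56,0\n-0.08,-0.04,1.08,0\n-0.08,-0.04,1.08,0")

```text
time: 2.02
tool_pos: [0.4799, 0.2906, 0.003]
orientation: [[-1.0, -0.0, -0.001], [-0.0, 1.0, -0.0], [0.001, -0.0, -1.0]]
force: [0.0, -0.1, 0.8]
finger_gap: 0.0601
grasp_force: 0.0
```

Call:
nudge_tcp(moves="0,0,0,0\n0,0,0,0\n0,0,0,0\n0,0,0,0", aperture=0.0)

```text
time: 2.52
tool_pos: [0.4806, 0.2908, 0.0042]
orientation: [[-1.0, -0.0, 0.001], [-0.0, 1.0, 0.0], [-0.001, 0.0, -1.0]]
force: [-2.8, -1.6, 7.8]
finger_gap: 0.0281
grasp_force: 59.5
```

Call:
nudge_tcp(moves="0,0,-1.2,0\n0,0,-3.6,0\n0,0,-6,0\n0,0,-6,0")

```text
time: 3.02
tool_pos: [0.4824, 0.292, 0.158]
orientation: [[-1.0, -0.0, 0.007], [-0.0, 1.0, 0.004], [-0.007, 0.004, -1.0]]
force: [0.6, -0.2, -4.2]
finger_gap: 0.0282
grasp_force: 61.1
```

```bash
python3 - <<'E'
from h import *
from rig import robot
print(board(.02,0));p=board(.022/np.cos(np.radians(18)),0)
go(robot,[p[0],p[1],.13],.88)
E
```

```text
[ 0.5095 -0.0028  0.0393]
shift [-0.0299 -0.2948  0.027 ] turn 1.556 len 0.298
```

Converted, -0.033 m is -1.32, -0.295 m is -11.8, 1.556 rad is 15.56.

Call:
nudge_tcp(moves="-0.12,-1.32,0,1.7\n-0.24,-2.64,0,3.4\n-0.4,-4,0,5.1\n-0.52,-5.2,0,6.8\n-0.64,-6.4,0,8.5\n-0.8,-8,0,10.2\n-0.92,-9.2,0,11.9\n-1.04,-10.6,0.4,13.7\n-1.2,-11.8,0.8,15.56\n-1.2,-11.8,0.8,15.56")

```text
time: 4.28
tool_pos: [0.5093, -0.006, 0.1315]
orientation: [[-0.01, 1.0, -0.003], [1.0, 0.01, -0.0], [-0.0, -0.003, -1.0]]
force: [0.4, 0.0, -3.3]
finger_gap: 0.028
grasp_force: 61.1
```

```bash
python3 - <<'E'
from h import *
from rig import robot
p=board(.022/np.cos(np.radians(18)),0)
go(robot,[p[0],p[1],.0555],.88)
m=robot.camera_model("wrist");im=robot.camera("wrist")[:,:,::-1];cv2.imwrite("pics/w2.png",im)
E
```

```text
shift [0.0032 0.0035 0.076 ] turn -0.005 len 0.076
```

View pics/w2.png

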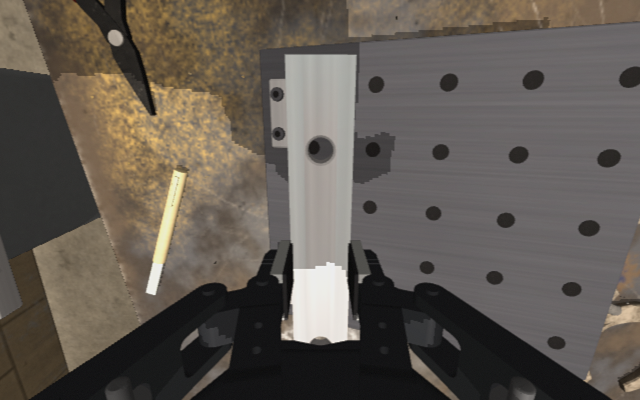

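The held sill lies along y over the stops, with its hole at (320,149) and a stop block at (278,115) beside it on the downhill side. Lowering.

Converted, 0.002 m is 0.08, 0.074 m is 2.96.

Call:
nudge_tcp(moves="0.08,0.08,1.4,0\n0.08,0.08,2.4,0\n0.08,0.08,2.96,0\n0.08,0.08,2.96,0\n0.08,0.08,2.96,0")

```text
time: 4.95
tool_pos: [0.5128, -0.0021, 0.0602]
orientation: [[-0.016, 1.0, 0.001], [1.0, 0.016, 0.0], [0.0, 0.001, -1.0]]
force: [0.4, 1.0, -3.8]
finger_gap: 0.0277
grasp_force: 61.1
```

Converted, 0.005 m is 0.2, 0.003 m is 0.12.

Call:
nudge_tcp(moves="0,0,0.12,0\n0,0,0.2,0\n0,0,0.2,0")

```text
time: 5.32
tool_pos: [0.5122, -0.0023, 0.0543]
orientation: [[-0.015, 1.0, -0.0], [1.0, 0.015, -0.0], [-0.0, -0.0, -1.0]]
force: [0.8, 0.2, -3.9]
finger_gap: 0.0279
grasp_force: 61.1
```

Call:
nudge_tcp(moves="0,0,0,0\n0,0,0,0\n0,0,0,0\n0,0,0,0", aperture=0.05)

```text
time: 5.82
tool_pos: [0.5123, -0.0023, 0.0544]
orientation: [[-0.015, 1.0, 0.0], [1.0, 0.015, 0.0], [0.0, 0.0, -1.0]]
force: [0.4, -0.8, 0.3]
finger_gap: 0.0501
grasp_force: 0.0
```

Call:
nudge_tcp(moves="0,0,-1.6,0\n0,0,-4,0\n0,0,-6,0\n0,0,-6,0")

```text
time: 6.32
tool_pos: [0.5142, -0.0023, 0.208]
orientation: [[-0.015, 1.0, 0.006], [1.0, 0.015, -0.0], [-0.0, 0.006, -1.0]]
force: [0.0, 0.4, -0.6]
finger_gap: 0.0499
grasp_force: 0.0
```

```bash
python3 - <<'E'
from h import *
from rig import robot
m=robot.camera_model("top");im=robot.camera("top")[:,:,::-1];cv2.imwrite("pics/t1.png",im)
m=robot.camera_model("wrist");im=robot.camera("wrist")[:,:,::-1];cv2.imwrite("pics/w3.png",im)
import pickle;pickle.dump(m,open("w3.pkl","wb"))
E
```

```text
(no output)
```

View pics/w3.png

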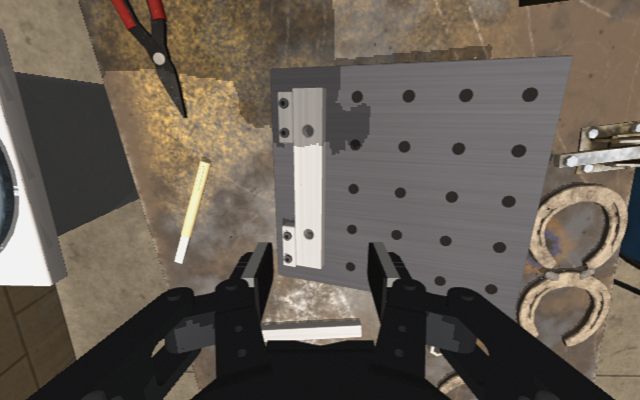

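Sill lies flat against both stops; holes at (308,131) and (308,235), ends at rows 88 and 267. Check its centring and find the uprights.

```bash
cat >> h.py <<'E'
def onface(m,uv,h):
    "face coordinates (x,y) of pixel on the plane h above the tilted face"
    o=board(0,0,0);R=np.c_[board(1,0)-o,board(0,1)-o,board(0,0,1)-o];c,d=ray(m,uv);c=R.T@(c-o);d=R.T@d
    return (c+d*(h-c[2])/d[2])[:2]
E
python3 - <<'E'
from h import *
from rig import robot
import pickle
m=pickle.load(open("w3.pkl","rb"))
for n,a,h in[("hole",(308,131),.012),("hole",(308.5,235),.012),("end",(309,88),.012),("end",(308,268),.012),("stopL",(284.5,103),.014),("stopL",(284,131.5),.014),("stopR",(288,236),.014),("stopR",(288,259),.014)]:print(n,onface(m,a,h))
mt=robot.camera_model("top");im=cv2.imread("pics/t1.png")
blob(im,mt,(372,190,391,250));blob(im,mt,(402,200,423,260))
go(robot,[.46,-.31,.25],90)
E
```

```text
hole [0.016  0.0572]
hole [ 0.0151 -0.0554]
end [0.0176 0.0974]
end [ 0.0139 -0.0967]
stopL [-0.0077  0.084 ]
stopL [-0.0093  0.0564]
stopR [-0.0089 -0.0589]
stopR [-0.01  -0.088]
rect [ 499.9237 -222.5684] [145.7582  19.3543] mean [ 0.4998 -0.2223] deg 3.9584171621324913
rect [ 472.8908 -316.6823] [ 19.0116 144.444 ] mean [ 0.4726 -0.3166] deg 173.72730388773834
shift [-0.3069 -0.057  -0.0458] turn -1.556 len 0.315
```

Converted, -0.265 m is -10.6, -0.26 m is -10.4, -1.556 rad is -15.56.

Call:
nudge_tcp(moves="-1.32,-0.28,-1.6,-1.7\n-2.68,-0.56,-2,-3.4\n-4,-0.84,-2,-5.1\n-5.32,-1.12,-2,-6.8\n-6.68,-1.4,-2,-8.5\n-8,-1.68,-2,-10.3\n-9.32,-1.96,-2,-12\n-10.4,-2.28,-2,-13.8\n-10.6,-2.48,-2,-15.56\n-10.6,-2.48,-2,-15.56", aperture=0.05)

```text
time: 7.68
tool_pos: [0.4535, -0.2683, 0.2529]
orientation: [[-1.0, 0.002, -0.002], [0.002, 1.0, 0.001], [0.002, 0.001, -1.0]]
force: [0.1, 0.4, 0.5]
finger_gap: 0.0496
grasp_force: 0.0
```

```bash
python3 - <<'E'
from h import *
from rig import robot
import pickle
o=robot.get_obs()
m=robot.camera_model("wrist");im=robot.camera("wrist")[:,:,::-1];cv2.imwrite("pics/w4.png",im)
pickle.dump(m,open("w4.pkl","wb"))
E
```

```text
(no output)
```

View pics/w4.png

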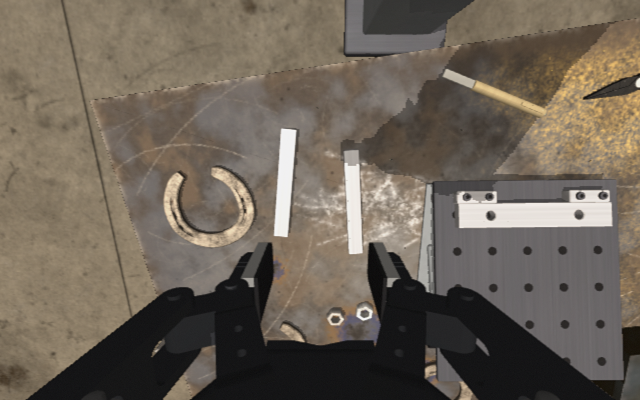

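Wrist view: upright 2 from (289,128) to (282,237), upright 1 from (351,150) to (355,254), sill undisturbed on the stand, horseshoe around (209,205).

```bash
python3 - <<'E'
from h import *
from rig import robot
import pickle
m=pickle.load(open("w4.pkl","rb"));im=cv2.imread("pics/w4.png")
for a,b in[((288.5,128),(281.5,237)),((351,150),(355,254))]:
    p,q=onz(m,a,.012),onz(m,b,.012);d=q-p;print((p+q)/2,np.linalg.norm(d),np.degrees(np.arctan2(d[1],d[0])))
blob(im,m,(268,118,302,246),thr=165);blob(im,m,(338,140,368,262),thr=130)
go(robot,[.497,-.225,.002],94)
x0,y0,x1,y1=150,150,270,262
cv2.imwrite("pics/shoe2.png",cv2.resize(im[y0:y1,x0:x1],None,fx=5,fy=5,interpolation=cv2.INTER_CUBIC))
E
```

```text
[ 0.4727 -0.3158  0.012 ] 0.1516383154228267 -5.666725589268697
[ 0.5003 -0.2226  0.012 ] 0.1501639601675999 3.8193337473260165
rect [ 472.4391 -316.9614] [ 20.3761 149.5717] mean [ 0.4687 -0.3165] deg 173.72986744325337
rect [ 506.2598 -223.321 ] [162.2932  40.3237] mean [ 0.5033 -0.2217] deg 5.303672430471096
shift [-0.0434  0.0428  0.2512] turn -0.074 len 0.258
```

View pics/shoe2.png

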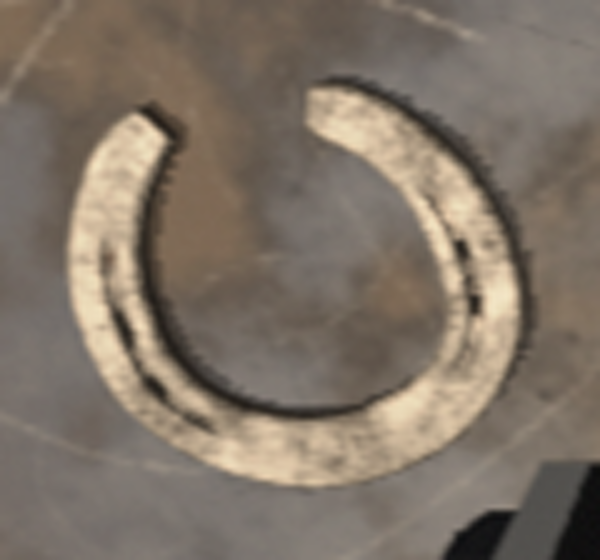

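Horseshoe crop: heel ends centred at (160,122) and (309,108), outline 68..522 across, bottom at 487. Now grasp upright 1.

```bash
python3 - <<'E'
from h import *
from rig import robot
import pickle
m=pickle.load(open("w4.pkl","rb"))
f=lambda u,v:onz(m,(150+(u+.5)/5-.5,150+(v+.5)/5-.5),.010)[:2]
a,b=f(160,122),f(309,108);h=(a+b)/2;d=np.array([-(b-a)[1],(b-a)[0]]);d/=np.linalg.norm(d)
print("heels",a,b,"gap",np.linalg.norm(a-b),"axis perp heels",np.degrees(np.arctan2(d[1],d[0])))
pts=np.array([f(68,260),f(522,300),f(310,487),f(100,360),f(480,420),f(200,456),f(420,466),f(480,190),f(100,165)])
A=np.c_[2*pts,np.ones(len(pts))];s=np.linalg.lstsq(A,(pts**2).sum(1),rcond=None)[0];r=np.sqrt(s[2]+s[:2]@s[:2])
e=s[:2]-h;print("circle",s[:2],r,"axis",np.degrees(np.arctan2(e[1],e[0])),"heel-ctr",np.linalg.norm(e))
go(robot,[.500,-.2225,.006],93.8)
E
```

```text
heels [ 0.457  -0.4542] [ 0.4533 -0.4137] gap 0.0406215714439098 axis perp heels -174.76161381627912
circle [ 0.504  -0.4226] 0.06136810438603913 axis 13.03606864103957 heel-ctr 0.05017835684552108
shift [-0.0464  0.0453  0.2472] turn -0.071 len 0.256
```

Call:
nudge_tcp(moves="-0.96,0.88,2,-0.7\n-1.88,1.76,4.4,-0.7\n-1.88,1.76,6.8,-0.7\n-1.88,1.76,8.6,-0.7\n-1.88,1.76,8.6,-0.7\n-1.88,1.76,8.6,-0.7", aperture=0.05)

```text
time: 8.48
tool_pos: [0.5021, -0.2243, 0.041]
orientation: [[-0.998, -0.069, 0.001], [-0.069, 0.998, -0.001], [-0.001, -0.001, -1.0]]
force: [0.6, -0.3, 1.1]
finger_gap: 0.0495
grasp_force: 0.0
```

```bash
python3 - <<'E'
from h import *
from rig import robot
go(robot,[.500,-.2225,.006],93.8)
E
```

```text
shift [0.0021 0.002  0.035 ] turn 0.002 len 0.035
```

Call:
nudge_tcp(moves="0.04,0.08,0.72,0\n0.04,0.08,1.4,0\n0.04,0.08,1.4,0\n0.04,0.08,1.4,0")

```text
time: 8.98
tool_pos: [0.5012, -0.2227, 0.0062]
orientation: [[-0.998, -0.07, 0.002], [-0.07, 0.998, -0.001], [-0.002, -0.001, -1.0]]
force: [0.8, -0.7, -0.8]
finger_gap: 0.0502
grasp_force: 0.0
```

Call:
nudge_tcp(moves="0,0,0,0\n0,0,0,0\n0,0,0,0\n0,0,0,0\n0,0,-1.6,0\n0,0,-4,0\n0,0,-6.4,0\n0,0,-6.4,0", aperture=0.0)

```text
time: 9.98
tool_pos: [0.5022, -0.2232, 0.1689]
orientation: [[-0.998, -0.07, 0.007], [-0.07, 0.998, -0.003], [-0.007, -0.003, -1.0]]
force: [-0.2, 0.4, -3.2]
finger_gap: 0.0179
grasp_force: 60.5
```

```bash
python3 - <<'E'
from h import *
from rig import robot
p=board(.118,-.0844);print(p,board(.118+.075,-.0844))
go(robot,[p[0],p[1],.15],90.88)
E
```

```text
[ 0.604  -0.0858  0.0696] [ 0.6753 -0.0847  0.0927]
shift [-0.111   0.13    0.0191] turn 0.055 len 0.172
```

Call:
nudge_tcp(moves="-1.48,1.72,0,0.2\n-2.96,3.48,0,0.4\n-4.44,5.2,0.4,0.55\n-4.44,5.2,0.8,0.55\n-4.44,5.2,1.6,0.55\n-4.44,5.2,2,0.55\n-4.44,5.2,2,0.55")

```text
time: 10.85
tool_pos: [0.6007, -0.0851, 0.1133]
orientation: [[-1.0, -0.015, -0.002], [-0.015, 1.0, 0.0], [0.002, 0.0, -1.0]]
force: [0.4, 0.0, -3.6]
finger_gap: 0.0178
grasp_force: 60.5
```

```bash
python3 - <<'E'
from h import *
from rig import robot
p=board(.118,-.0844)
go(robot,[p[0],p[1],.0756],90.88)
E
```

```text
shift [-0.0033 -0.0007  0.0377] turn -0.001 len 0.038
```

Pressing down slowly so the bar pitches in the grip.

Converted, 0.018 m is 0.72, 0.012 m is 0.48.

Call:
nudge_tcp(moves="0,0,0.24,0\n0,0,0.48,0\n0,0,0.72,0\n0,0,0.72,0")

```text
time: 11.35
tool_pos: [0.6016, -0.0848, 0.0961]
orientation: [[-1.0, -0.015, -0.0], [-0.015, 1.0, 0.0], [0.0, 0.0, -1.0]]
force: [-2.7, -0.1, 0.7]
finger_gap: 0.0176
grasp_force: 61.0
```

Call:
nudge_tcp(moves="0,0,0.2,0\n0,0,0.4,0\n0,0,0.56,0\n0,0,0.56,0")

```text
time: 11.85
tool_pos: [0.6014, -0.0847, 0.0819]
orientation: [[-1.0, -0.015, -0.001], [-0.015, 1.0, 0.0], [0.001, 0.0, -1.0]]
force: [-2.4, 0.4, 1.3]
finger_gap: 0.0176
grasp_force: 59.6
```

Converted, 0.006 m is 0.24, 0.003 m is 0.12.

Call:
nudge_tcp(moves="0,0,0.12,0\n0,0,0.24,0\n0,0,0.24,0")

```text
time: 12.22
tool_pos: [0.6018, -0.0849, 0.0786]
orientation: [[-1.0, -0.015, 0.002], [-0.015, 1.0, -0.0], [-0.002, -0.0, -1.0]]
force: [-16.8, 1.7, 36.2]
finger_gap: 0.0176
grasp_force: 63.2
```

Call:
nudge_tcp(moves="0,0,0.08,0\n0,0,0.12,0\n0,0,0.12,0")

```text
time: 12.6
tool_pos: [0.6028, -0.085, 0.0774]
orientation: [[-1.0, -0.015, 0.005], [-0.015, 1.0, -0.001], [-0.005, -0.001, -1.0]]
force: [-20.8, 3.1, 57.7]
finger_gap: 0.0178
grasp_force: 70.8
```

Converted, -0.005 m is -0.2, -0.003 m is -0.12.

Call:
nudge_tcp(moves="0,0,-0.12,0\n0,0,-0.2,0")

```text
time: 12.85
tool_pos: [0.602, -0.0848, 0.0787]
orientation: [[-1.0, -0.015, 0.001], [-0.015, 1.0, -0.0], [-0.001, -0.0, -1.0]]
force: [-1.0, 0.2, 0.4]
finger_gap: 0.0176
grasp_force: 64.1
```

Call:
nudge_tcp(moves="0,0,0,0\n0,0,0,0\n0,0,0,0\n0,0,0,0\n0,0,0,0", aperture=0.03)

```text
time: 13.48
tool_pos: [0.6017, -0.0848, 0.0783]
orientation: [[-1.0, -0.015, -0.0], [-0.015, 1.0, 0.0], [0.0, 0.0, -1.0]]
force: [-0.4, 0.0, 1.0]
finger_gap: 0.0298
grasp_force: 0.0
```

Call:
nudge_tcp(moves="0,0,-1.6,0\n0,0,-3.6,0\n1.6,0,-4.8,0\n3.2,0,-5.2,0\n3.2,0,-5.2,0")

```text
time: 14.1
tool_pos: [0.5203, -0.0861, 0.2099]
orientation: [[-1.0, -0.015, 0.002], [-0.015, 1.0, -0.0], [-0.002, -0.0, -1.0]]
force: [1.1, 0.2, -0.4]
finger_gap: 0.0298
grasp_force: 0.0
```

```bash
python3 - <<'E'
from h import *
from rig import robot
import pickle
m=robot.camera_model("wrist");im=robot.camera("wrist")[:,:,::-1];cv2.imwrite("pics/w5.png",im)
pickle.dump(m,open("w5.pkl","wb"))
E
```

View pics/w5.png

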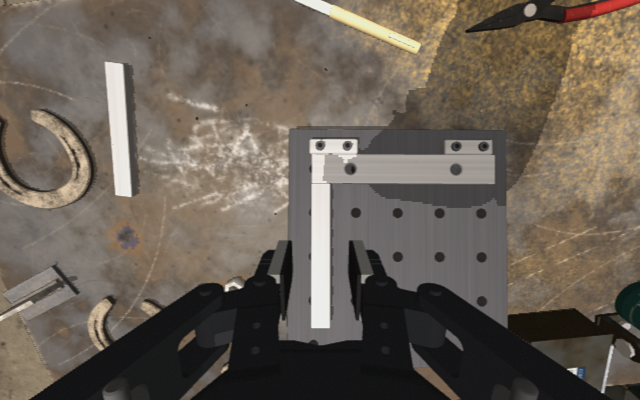

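Upright 1 bears on the sill, flush with its right end (311..329, 183..327; sill end at 311). Now upright 2.

```bash
python3 - <<'E'
from h import *
from rig import robot
import pickle
m=pickle.load(open("w5.pkl","rb"))
p,q=onz(m,(116,62.5),.012),onz(m,(123.5,196),.012);d=q-p;print((p+q)/2,np.linalg.norm(d),np.degrees(np.arctan2(d[1],d[0])))
print(onface(m,(320,183),.012),onface(m,(320,327),.012),onface(m,(496,170),.012),onface(m,(311,170),.012))
go(robot,[.4725,-.3163,.05],83.9)
E
```

```text
[ 0.4725 -0.3155  0.012 ] 0.14962890833794473 -7.167944086140336
[ 0.0307 -0.0837] [ 0.1808 -0.0838] [0.0172 0.1014] [ 0.017  -0.0931]
shift [ 0.0525 -0.2294  0.1591] turn 0.121 len 0.284
```

The rows are not in the units I measure in: shifts go in units of 25 mm and turns go in units of 0.1 rad. I convert before sending: -0.228 m is -9.12, -0.17 m is -6.8, 0.125 rad is 1.25.

Call:
nudge_tcp(moves="0.52,-2.24,0,0.3\n1.04,-4.48,0,0.6\n1.6,-6.8,0.8,0.9\n2.08,-9.12,2.8,1.25\n2.08,-9.12,5.2,1.25\n2.08,-9.12,6.32,1.25\n2.08,-9.12,6.32,1.25\n2.08,-9.12,6.32,1.25", aperture=0.05)

```text
time: 15.15
tool_pos: [0.4742, -0.3151, 0.0516]
orientation: [[-0.994, 0.109, 0.001], [0.109, 0.994, -0.001], [-0.001, -0.001, -1.0]]
force: [0.8, -0.5, 0.5]
finger_gap: 0.0499
grasp_force: 0.0
```

```bash
python3 - <<'E'
from h import *
from rig import robot
go(robot,[.4725,-.316,.006],83.6)
E
```

```text
shift [ 0.0017 -0.0011  0.0456] turn 0.002 len 0.046
```

Converted, 0.045 m is 1.8, 0.025 m is 1.

Call:
nudge_tcp(moves="0.04,-0.04,1,0\n0.04,-0.04,1.8,0\n0.04,-0.04,1.8,0\n0.04,-0.04,1.8,0")

```text
time: 15.65
tool_pos: [0.4732, -0.3162, 0.0071]
orientation: [[-0.994, 0.109, 0.002], [0.109, 0.994, -0.001], [-0.002, -0.001, -1.0]]
force: [0.1, -0.5, 0.8]
finger_gap: 0.05
grasp_force: 0.0
```

Call:
nudge_tcp(moves="0,0,0,0\n0,0,0,0\n0,0,0,0\n0,0,0,0\n0,0,-1.6,0\n0,0,-4,0\n0,0,-6.4,0\n0,0,-6.4,0", aperture=0.0)

```text
time: 16.65
tool_pos: [0.4741, -0.317, 0.1701]
orientation: [[-0.994, 0.11, 0.006], [0.11, 0.994, -0.004], [-0.007, -0.004, -1.0]]
force: [-0.8, -0.0, -2.6]
finger_gap: 0.0179
grasp_force: 60.2
```

```bash
python3 - <<'E'
from h import *
from rig import robot
p=board(.115,.087);print(p)
go(robot,[p[0],p[1],.15],90.88)
E
```

```text
[0.5985 0.0856 0.0686]
shift [-0.0795  0.4138  0.0192] turn -0.125 len 0.422
```

Call:
nudge_tcp(moves="-0.44,2.36,0,-0.2\n-0.88,4.72,0,-0.4\n-1.36,7.08,0,-0.6\n-1.8,9.44,0,-0.8\n-2.24,11.8,0,-1\n-2.72,14.16,0,-1.15\n-3.16,16.52,0,-1.25\n-3.16,16.52,1.2,-1.25\n-3.16,16.52,2,-1.25\n-3.16,16.52,2,-1.25")

```text
time: 17.9
tool_pos: [0.5942, 0.0861, 0.1129]
orientation: [[-1.0, -0.015, -0.004], [-0.015, 1.0, -0.001], [0.004, -0.001, -1.0]]
force: [0.3, -0.2, -2.6]
finger_gap: 0.0174
grasp_force: 60.3
```

```bash
python3 - <<'E'
from h import *
from rig import robot
p=board(.115,.087)
go(robot,[p[0],p[1],.0786],90.88)
E
```

```text
shift [-0.0045 -0.0006  0.0343] turn 0.0 len 0.035
```

Converted, 0.032 m is 1.28, 0.028 m is 1.12.

Call:
nudge_tcp(moves="-0.08,0,0.24,0\n-0.08,0,0.48,0\n-0.08,0,0.72,0\n-0.08,0,0.92,0\n-0.08,0,1.12,0\n-0.08,0,1.28,0\n-0.08,0,1.28,0")

```text
time: 18.77
tool_pos: [0.5977, 0.0863, 0.083]
orientation: [[-1.0, -0.015, -0.0], [-0.015, 1.0, -0.0], [0.0, -0.0, -1.0]]
force: [-2.0, 1.4, 1.0]
finger_gap: 0.0177
grasp_force: 59.0
```

Call:
nudge_tcp(moves="0,0,0.08,0\n0,0,0.12,0\n0,0,0.12,0")

```text
time: 19.15
tool_pos: [0.5979, 0.0863, 0.0803]
orientation: [[-1.0, -0.015, 0.0], [-0.015, 1.0, 0.0], [-0.0, 0.0, -1.0]]
force: [-1.8, 0.1, 2.2]
finger_gap: 0.0174
grasp_force: 58.6
```

Call:
nudge_tcp(moves="0,0,0.08,0\n0,0,0.16,0\n0,0,0.16,0")

```text
time: 19.52
tool_pos: [0.5981, 0.0864, 0.0785]
orientation: [[-1.0, -0.015, 0.002], [-0.015, 1.0, 0.0], [-0.002, 0.0, -1.0]]
force: [-13.7, -0.8, 32.4]
finger_gap: 0.0174
grasp_force: 64.9
```

Call:
nudge_tcp(moves="0,0,-0.08,0\n0,0,-0.12,0")

```text
time: 19.77
tool_pos: [0.5978, 0.0863, 0.0793]
orientation: [[-1.0, -0.015, 0.0], [-0.015, 1.0, 0.0], [-0.0, 0.0, -1.0]]
force: [0.5, 0.3, 0.4]
finger_gap: 0.0177
grasp_force: 61.0
```

Call:
nudge_tcp(moves="0,0,0,0\n0,0,0,0\n0,0,0,0\n0,0,0,0\n0,0,0,0", aperture=0.03)

```text
time: 20.4
tool_pos: [0.5978, 0.0863, 0.0793]
orientation: [[-1.0, -0.015, -0.0], [-0.015, 1.0, 0.0], [0.0, 0.0, -1.0]]
force: [0.4, 0.1, -0.7]
finger_gap: 0.0299
grasp_force: 0.0
```

Call:
nudge_tcp(moves="0,0,-1.6,0\n0,0,-3.6,0\n1.6,-1.6,-4.8,0\n3.2,-3.2,-5.2,0\n3.2,-3.2,-5.2,0")

```text
time: 21.02
tool_pos: [0.5176, 0.0031, 0.2109]
orientation: [[-1.0, -0.013, 0.002], [-0.013, 1.0, -0.0], [-0.002, -0.0, -1.0]]
force: [0.7, -0.5, -0.4]
finger_gap: 0.03
grasp_force: 0.0
```

```bash
python3 - <<'E'
from h import *
from rig import robot
import pickle
m=robot.camera_model("wrist");im=robot.camera("wrist")[:,:,::-1];cv2.imwrite("pics/w6.png",im)
pickle.dump(m,open("w6.pkl","wb"))
E
```

```text
(no output)
```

View pics/w6.png

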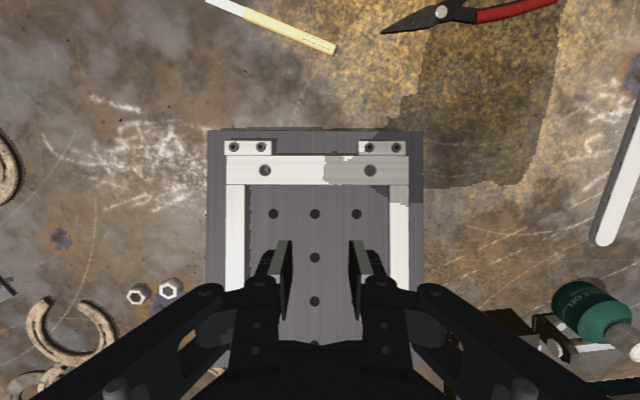

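Both uprights bear on the sill and are flush with its ends (sill 226..408, uprights 226..244 and 390..408). Now the horseshoe.

```bash
cat >> h.py <<'E'
def shoe(im,m,box,z=.010):
    x0,y0,x1,y1=box;g=cv2.cvtColor(np.ascontiguousarray(im[y0:y1,x0:x1]),cv2.COLOR_BGR2GRAY);g=cv2.GaussianBlur(g,(3,3),0)
    th,w=cv2.threshold(g,0,1,cv2.THRESH_OTSU);w=cv2.morphologyEx(w,cv2.MORPH_CLOSE,np.ones((5,5)));w=cv2.morphologyEx(w,cv2.MORPH_OPEN,np.ones((5,5)))
    k,l,st,c=cv2.connectedComponentsWithStats(w);i=1+st[1:,4].argmax();p=np.argwhere(l==i)[:,::-1]+[x0,y0]
    q=np.array([onz(m,a,z)[:2] for a in p])*1000;mu=q.mean(0)
    h=cv2.convexHull(q.astype(np.float32))[:,0];e=np.roll(h,-1,0)-h;j=np.linalg.norm(e,axis=1).argmax();d=e[j]/np.linalg.norm(e[j])
    a=np.array([-d[1],d[0]]);mid=h[j]+e[j]/2;a*=np.sign(a@(mu-mid));cr=lambda v:v-v.mean()
    s=(q-mu)@a;t=(q-mu)@d;print("thr",th,"area",len(p),"box",st[i,:4]+[x0,y0,0,0],"hull edge",np.linalg.norm(e[j]),"axis deg",np.degrees(np.arctan2(a[1],a[0])),"len",np.ptp(s),"wid",np.ptp(t))
    c=mu+a*(s.max()+s.min())/2+d*(t.max()+t.min())/2;ev=np.linalg.eigh(np.cov((q-mu).T))[1]
    print("outline centre",c,"toe",mu+a*s.max()+d*(t.max()+t.min())/2,"heelmid",mid,"pca",np.degrees(np.arctan2(ev[1],ev[0])))
    return (l==i).astype(np.uint8)
E
python3 - <<'E'
from h import *
from rig import robot
import pickle
m=pickle.load(open("w4.pkl","rb"));im=cv2.imread("pics/w4.png")
shoe(im,m,(152,155,262,255))
m=pickle.load(open("w6.pkl","rb"))
for a in[(265,170),(370,170),(226,170),(409,170)]:print(onface(m,a,.012))
print(onface(m,(235,220),.012),onface(m,(399,220),.012))
go(robot,[.49,-.45,.25],10)
E
```

```text
thr 143.0 area 2394 box [164 168  89  79] hull edge 53.865887 axis deg 8.545885 len 111.89176818828578 wid 123.22937210307697
outline centre [ 507.4669 -423.9006] toe [ 562.7916 -415.5869] heelmid [ 452.977 -437.77 ] pca [-173.5024   96.4976]
[ 0.0157 -0.0526]
[0.016  0.0584]
[ 0.0156 -0.0939]
[0.0162 0.0996]
[ 0.0684 -0.0842] [0.0689 0.0886]
shift [ 0.0346 -0.4537 -0.0398] turn 1.41 len 0.457
```

Converted, -0.25 m is -10, -0.454 m is -18.16, 1.41 rad is 14.1.

Call:
nudge_tcp(moves="0.16,-2,-0.4,1.4\n0.32,-4,-0.8,2.8\n0.48,-6,-1.2,4.2\n0.6,-8,-1.6,5.7\n0.8,-10,-1.6,7.1\n0.92,-12,-1.6,8.5\n1.08,-14,-1.6,9.9\n1.2,-16,-1.6,11.3\n1.4,-18.16,-1.6,12.7\n1.4,-18.16,-1.6,14.1", aperture=0.06)

```text
time: 22.32
tool_pos: [0.4908, -0.4524, 0.2468]
orientation: [[-0.168, 0.986, -0.002], [0.986, 0.168, 0.001], [0.001, -0.002, -1.0]]
force: [-0.5, 0.3, 0.2]
finger_gap: 0.06
grasp_force: 0.0
```

```bash
python3 - <<'E'
from h import *
from rig import robot
m=robot.camera_model("wrist");im=np.ascontiguousarray(robot.camera("wrist")[:,:,::-1]);cv2.imwrite("pics/w7.png",im)
import pickle;pickle.dump(m,open("w7.pkl","wb"))
u=np.array([proj(m,[x/1000,y/1000,.01]) for x,y in[(445,-425),(580,-425),(510,-355),(510,-495)]]);print(u)
x0,y0=u.min(0).astype(int)-3;x1,y1=u.max(0).astype(int)+3;w=shoe(im,m,(x0,max(y0,0),x1,y1))
go(robot,[.5535,-.4165,.003],8)
E
```

```text
[[288.5155 145.3864]
 [390.7438 162.9042]
 [348.6828  97.5018]
 [328.6743 204.6967]]
thr 143.0 area 1942 box [294 115  86  84] hull edge 107.38022 axis deg -39.9184 len 74.6527245955734 wid 124.09649177993467
outline centre [ 522.0523 -439.5854] toe [ 550.6801 -463.5376] heelmid [ 493.7627 -415.2291] pca [144.0865  54.0865]
shift [0.0235 0.0672 0.2442] turn 0.023 len 0.254
```

```bash
python3 - <<'E'
from h import *
import pickle
m=pickle.load(open("w7.pkl","rb"));im=cv2.imread("pics/w7.png")
lab=cv2.cvtColor(im,cv2.COLOR_BGR2LAB)
g=cv2.cvtColor(im,cv2.COLOR_BGR2GRAY)[90:210:4,284:396:3]
for r in g: print("".join(f"{v//10:3d}" for v in r))
E
```

```text
7  8  8  8  8  8  8  7  7  7  6  6  6  6  7  7  7  7  7  7  7  7  7  7  7  7  7  9 10 10 10 11 11 11 11 11 12 12
  7  7  8  8  8  7  8  7  7  7  7  7  6  6  7  7  7  7  7  7  7  7  7  7  7  6  7  7 10 10 10 10 11 11 11 11 12 11
  7  7  8  8  7  7  7  7  7  7  7  7  7  6  7  7  7  7  7  7  7  6  7  7  6  6  6  8  9 11 10 11 10 11 11 11 11 11
  7  9  7  7  7  8  7  7  7  6  6  7  7  7  7  7  8  8  9  9  9  7  6  6  6  6  6 10 10  9 12 12 11 11 10 10 10 11
  7  6  7  7  7  8  7  7  7  6  6  8 11 11 11 10  8 10 12 14 14 13 11 12  9  6  6  9 10 10 12 11 11 11 11 11 10 11
  6  6  6  7  7  7  8  7  7  9 12 11 12 14 12 12 12  9  8 10 13 14 13 12 12 12  9  9 10 10 11 12 11 11 11 11 11 11
  6  6  6  7 11  8  8  6  8  8  9  9  9 11 12 11  5  7  8  7  5  5 17 10 11 11 13 18 10 10 11 11 12 11 11 12 11 10
  6  6  9 11 11  8 13 12 10 10 11 14 19 21 21 20 20 16 10 10  8 10 18 13 13 11 16 18 20 10 10 10 10 11 12 12 12 12
  9  6  8 11  9 14 18 17 17 15 17 18 12 11 11 11 10 10  7  6 10  9 10 16 18 13 18 20 19 19 10 10 10 13 12 12 12 12
  8  9 10 11 15 16 18 18 18 15 11 11 12 11 11 10  9  9  9 10 10  9 
[... 1647 characters left out ...]
1 11 11 11
 10  9  9  8  8  9 19 22 20 19 18 17 18 22 21 19 21 23 22 21 21 17  4  7 16 13 19 11 11 12 11 11 11 11 11 10 10 10
  9  9  9  8  8  8  9  9 18 21 20 22 18 11 15 14  9  5  5  8  9 15 13 16 18 15 11 11 12 12 11 11 11 11 10 10 10 10
  9  9 10 10 10  9  8  8  8  9 12 22 20 22 22 22 23 19 23 22 22 21 19 17 11 11 12 12 13 11 11 11 11 11 11 11 11 10
 10  9 10 10 10 10 10 10 10  9  9  9  9 10 12 14 15 13 14 13 11 10 10 10 10 10 11 11 11 11 12 11 11 11 11 11 11 11
  9  9 11 10 10 10 10 10 10 10  9  9  9 10 10 10 10 11 11 11 11 11 10 10 10 10 11 12 12 11 11 11 11 11 11 12 11 11
  9  9  9 10 10 11 11 10 10 10 10 10 10 10 10 10 10 10 11 11 11 10 10 10  9  9 10 10 11 11 11 11 11 11 11 11 11 11
```

```bash
python3 - <<'E'
from h import *
from rig import robot
import pickle
m=pickle.load(open("w7.pkl","rb"))
a,b=onz(m,(293.5,152),.01),onz(m,(379.5,151),.01);d=b-a;L=np.linalg.norm(d);ps=np.degrees(np.arctan2(d[1],d[0]))
g=b-d/L*.0115;print(a,b,L,ps,"grip",g)
go(robot,[g[0],g[1],.003],8.5)
E
```

```text
[ 0.4525 -0.4323  0.01  ] [ 0.562  -0.4124  0.01  ] 0.11129797842955899 10.310306209874865 grip [ 0.5507 -0.4144  0.01  ]
shift [0.026  0.0647 0.2442] turn 0.014 len 0.254
```

Converted, 0.22 m is 8.8, 0.2 m is 8.

Call:
nudge_tcp(moves="0.52,1.2,2,0\n1,2.4,4,0\n1,2.4,6,0\n1,2.4,8,0\n1,2.4,8.8,0\n1,2.4,8.8,0", aperture=0.06)

```text
time: 23.12
tool_pos: [0.5454, -0.4127, 0.0273]
orientation: [[-0.178, 0.984, -0.003], [0.984, 0.178, 0.002], [0.003, -0.002, -1.0]]
force: [-0.2, 0.2, 0.6]
finger_gap: 0.0601
grasp_force: 0.0
```

```bash
python3 - <<'E'
from h import *
from rig import robot
go(robot,[.5513,-.415,.004],9.5)
E
```

```text
shift [-0.0033  0.0055  0.0233] turn 0.013 len 0.024
```

Converted, 0.023 m is 0.92, 0.003 m is 0.12, 0.01 rad is 0.1.

Call:
nudge_tcp(moves="-0.08,0.12,0.48,0.1\n-0.08,0.12,0.92,0.1\n-0.08,0.12,0.92,0.1\n-0.08,0.12,0.92,0.1")

```text
time: 23.62
tool_pos: [0.5491, -0.4159, 0.0067]
orientation: [[-0.165, 0.986, 0.0], [0.986, 0.165, -0.0], [-0.0, 0.0, -1.0]]
force: [0.2, 0.0, 0.3]
finger_gap: 0.06
grasp_force: 0.0
```

Call:
nudge_tcp(moves="0,0,0,0\n0,0,0,0\n0,0,0,0\n0,0,0,0\n0,0,-1.6,0\n0,0,-4,0\n0,0,-6.4,0\n0,0,-6.4,0", aperture=0.0)

```text
time: 24.62
tool_pos: [0.5508, -0.4172, 0.1716]
orientation: [[-0.165, 0.986, 0.007], [0.986, 0.165, -0.005], [-0.006, 0.006, -1.0]]
force: [1.1, -1.1, -4.0]
finger_gap: 0.0186
grasp_force: 58.3
```

```bash
python3 - <<'E'
from h import *
from rig import robot
m=robot.camera_model("wrist");im=np.ascontiguousarray(robot.camera("wrist")[:,:,::-1]);cv2.imwrite("pics/w8.png",im)
E
```

```text
(no output)
```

View pics/w8.png

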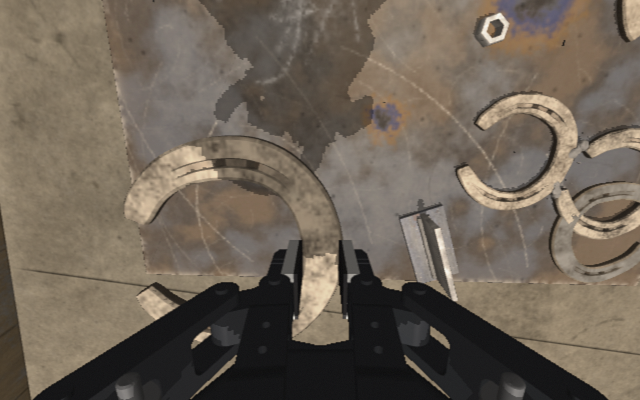

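Horseshoe is held at the toe; heels end around (140,208) and (148,292), so its axis in the grip can be computed.

```bash
python3 - <<'E'
from h import *
from rig import robot
m=robot.camera_model("wrist");o=robot.get_obs();R=np.array(o["orientation"]);t=np.array(o["tool_pos"])
f=lambda u,v:(R.T@(onz(m,(u,v),t[2]+.003)-t))[:2]
for n,u,v in[("heelA in",147,226),("heelA out",126,208),("heelB in",152,283),("heelB out",138,293),("outerA",225,134),("toe out",343,225)]:print(n,f(u,v))
E
```

```text
heelA in [ 0.0178 -0.0888]
heelA out [ 0.0275 -0.0977]
heelB in [-0.0157 -0.0918]
heelB out [-0.022  -0.1006]
outerA [ 0.064  -0.0442]
toe out [0.0182 0.0122]
```

```bash
python3 - <<'E'
from h import *
from rig import robot
p=board(.146,.0005);print(p)
go(robot,[p[0],p[1],.16],.88)
E
```

```text
[ 0.6293 -0.0005  0.0782]
shift [0.3971 0.1471 0.0075] turn 0.151 len 0.424
```

Converted, 0.397 m is 15.88, 0.35 m is 14, 0.15 rad is 1.5.

Call:
nudge_tcp(moves="2,0.72,0,0.2\n4,1.44,0,0.4\n6,2.2,0,0.6\n8,2.92,0,0.8\n10,3.68,0,1\n12,4.4,0,1.2\n14,5.2,0,1.4\n15.88,5.88,0,1.5\n15.88,5.88,0.8,1.5\n15.88,5.88,1.2,1.5")

```text
time: 25.92
tool_pos: [0.6269, 0.0005, 0.1334]
orientation: [[-0.017, 1.0, -0.004], [1.0, 0.017, -0.0], [-0.0, -0.004, -1.0]]
force: [-0.2, -0.2, -3.5]
finger_gap: 0.0189
grasp_force: 58.6
```

Call:
nudge_tcp(moves="0,0,0.4,0\n0,0,0.8,0\n0,0,0.8,0")

```text
time: 26.3
tool_pos: [0.6278, -0.0004, 0.1155]
orientation: [[-0.015, 1.0, -0.001], [1.0, 0.015, -0.0], [0.0, -0.001, -1.0]]
force: [0.2, 0.1, -3.6]
finger_gap: 0.019
grasp_force: 58.6
```

```bash
python3 - <<'E'
from h import *
from rig import robot
p=board(.146,.0005);go(robot,[p[0],p[1],.091],.88)
E
```

```text
shift [-0.0001  0.0015  0.0245] turn -0.0 len 0.025
```

Call:
nudge_tcp(moves="0,0.04,0.4,0\n0,0.04,0.72,0\n0,0.04,0.84,0\n0,0.04,0.84,0")

```text
time: 26.8
tool_pos: [0.6292, 0.0001, 0.0951]
orientation: [[-0.016, 1.0, -0.0], [1.0, 0.016, 0.0], [0.0, -0.0, -1.0]]
force: [-0.1, -0.3, -2.7]
finger_gap: 0.0193
grasp_force: 58.6
```

Call:
nudge_tcp(moves="0,0,0.04,0\n0,0,0.12,0\n0,0,0.12,0")

```text
time: 27.18
tool_pos: [0.6293, 0.0001, 0.0922]
orientation: [[-0.016, 1.0, -0.0], [1.0, 0.016, -0.0], [-0.0, -0.0, -1.0]]
force: [-0.3, -0.0, -2.5]
finger_gap: 0.0189
grasp_force: 58.6
```

Call:
nudge_tcp(moves="0,0,0,0\n0,0,0,0\n0,0,0,0\n0,0,0,0\n0,0,0,0\n0,0,0,0", aperture=0.03)

```text
time: 27.92
tool_pos: [0.6294, 0.0001, 0.0923]
orientation: [[-0.016, 1.0, -0.0], [1.0, 0.016, -0.0], [-0.0, -0.0, -1.0]]
force: [1.2, -0.3, 0.1]
finger_gap: 0.03
grasp_force: 0.0
```

Call:
nudge_tcp(moves="0,0,-0.8,0\n0,0,-2.4,0\n0,0,-4.8,0\n0,0,-4.8,0\n0,0,-4.8,0")

```text
time: 28.55
tool_pos: [0.6293, 0.0001, 0.212]
orientation: [[-0.016, 1.0, -0.0], [1.0, 0.016, 0.0], [0.0, -0.0, -1.0]]
force: [0.0, -0.3, 0.8]
finger_gap: 0.0303
grasp_force: 0.0
```

```bash
python3 - <<'E'
from h import *
from rig import robot
m=robot.camera_model("wrist");im=np.ascontiguousarray(robot.camera("wrist")[:,:,::-1]);cv2.imwrite("pics/w9.png",im)
import pickle;pickle.dump(m,open("w9.pkl","wb"))
mt=robot.camera_model("top");it=robot.camera("top")[:,:,::-1];cv2.imwrite("pics/t9.png",it)
c=cv2.resize(it[140:240,260:360],(600,600),interpolation=cv2.INTER_CUBIC)
s=robot.camera("side")[:,:,::-1];cv2.imwrite("pics/s9.png",s)
E
```

```text
(no output)
```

View pics/w9.png

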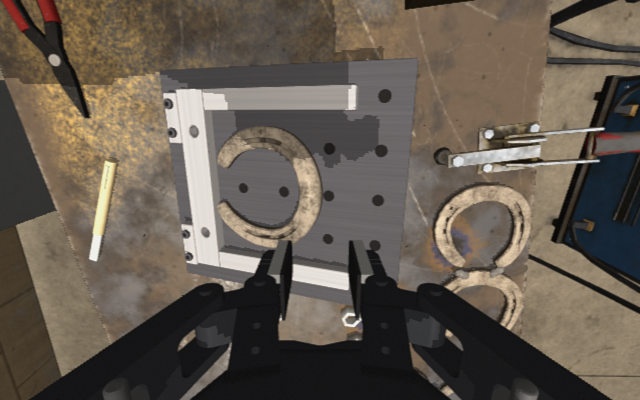

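Shoe lies flat with heels at (220,165) and (221,210) at the sill's upper edge, toe at (320,187). Measure it, the sill and uprights in the face frame.

```bash
python3 - <<'E'
from h import *
from rig import robot
import pickle
m=pickle.load(open("w9.pkl","rb"))
for n,u,v,h in[("heelL",219,165,.01),("heelR",219,210,.01),("toe",320.5,187,.01),("outerL",270,126,.01),("outerR",283,248,.01),("upL side out",280,87,.012),("upL in",280,110,.012),("upL top end",356,97,.012),("holeL",194,131,.012),("holeR",206,233,.012),("sill up edge",208,170,.012),("sill up edge R",216,240,.012)]:print(n,onface(m,(u,v),h))
im=cv2.imread("pics/w9.png");g=cv2.cvtColor(im,cv2.COLOR_BGR2GRAY)
for r in range(150,226,5):print(r,g[r,196:240:2])
go(robot,[.489,.371,.19],87.8)
E
```

```text
heelL [0.0394 0.0234]
heelR [ 0.0336 -0.0264]
toe [0.1501 0.0084]
outerL [0.1004 0.0633]
outerR [ 0.1088 -0.0607]
upL side out [0.1131 0.097 ]
upL in [0.1122 0.0776]
upL top end [0.1814 0.0875]
holeL [0.0147 0.0574]
holeR [ 0.0143 -0.0552]
sill up edge [0.0266 0.0178]
sill up edge R [ 0.0269 -0.0621]
150 [223 224 227 223 222 227 133 127 127 125 102  87 112 137 141 153 145 139
 144 151 143 153]
155 [223 224 225 224 222 225 163 126 126 127 104 129 159 154 154 161 171 168
 148 157 135  53]
160 [222 225 224 225 222 224 195 126 126 127 113 157 137 131 171 168 167 154
 112  60  98 100]
165 [222 223 224 226 222 222 211 130 126 127 119 102 115 133 152 157 124  53
  98  99 100  99]
170 [222 223 224 226 222 221 227 135 126 126 123 105 104 103 103 104 102 103
 102 102 101 100]
175 [224 222 223 225 224 222 225 164 127 126 127 101 101  99  99 100  99  98
  99  99 100  99]
180 [225 222 223 224 225 223 224 195 127 127 127 110 101 102 102 102 102 102
 101 100 101 100]
185 [226 222 223 222 226 222 223 211 130 127 126 116 100 100 100 100  99 101
 100  99 100  92]
190 [225 223 222 223 225 222 223 227 147 126 126 121  99 100 100 100 100 100
 101 102 103 103]
195 [224 224 223 223 223 223 222 226 177 127 126 128 102 101 102 101 102 102
 101 102 101 100]
200 [221 226 223 222 223 225 222 224 200 127 127 128  97  68  67  68 102 103
 103 103 103 104]
205 [220 225 224 222 222 225 222 223 217 131 126 155 167 164 158 129  55  49
  98 100 100 100]
210 [221 224 225 222 222 224 222 223 226 146 126 135 162 163 166 158 156 135
  58  41  66 101]
215 [223 222 226 222 223 223 224 222 224 175 127 127 135 163 155 160 144 156
 154 150  97  44]
220 [225 220 225 223 223 222 225 223 224 201 127 127 127 109 168 178 158 163
 177 171 161 165]
225 [226 221 224 225 224 222 225 222 223 219 131 126 128 115  98  99 144 172
 167 149 166 169]
shift [ 0.3731 -0.1337  0.0214] turn -1.516 len 0.397
```

Call:
nudge_tcp(moves="1.48,-0.52,0,-1.5\n3,-1.08,0,-3\n4.4,-1.6,0,-4.5\n6,-2.16,0,-6\n7.48,-2.68,0,-7.6\n9,-3.2,0,-9.1\n10.4,-3.76,0,-10.6\n12,-4.28,0,-12.2\n13.6,-4.8,0,-13.7\n14.92,-5.36,0.8,-15.16", aperture=0.055)

```text
time: 29.95
tool_pos: [0.489, 0.3725, 0.1922]
orientation: [[-0.999, 0.033, 0.001], [0.033, 0.999, 0.001], [-0.001, 0.001, -1.0]]
force: [0.9, -0.1, -0.4]
finger_gap: 0.0549
grasp_force: 0.0
```

Call:
nudge_tcp(moves="0,0,2.4,0\n0,0,4.4,0\n0,0,5.6,0\n0,0,5.6,0")

```text
time: 30.45
tool_pos: [0.4876, 0.3695, 0.0496]
orientation: [[-0.999, 0.039, -0.004], [0.039, 0.999, -0.003], [0.004, -0.003, -1.0]]
force: [-0.6, 0.2, 0.5]
finger_gap: 0.0548
grasp_force: 0.0
```

```bash
python3 - <<'E'
from h import *
from rig import robot
go(robot,[.489,.371,.005],87.8)
E
```

```text
shift [-0.0016  0.0017  0.0446] turn -0.0 len 0.045
```

Call:
nudge_tcp(moves="0,0,1,0\n0,0,1.76,0\n0,0,1.76,0\n0,0,1.76,0")

```text
time: 30.95
tool_pos: [0.4901, 0.3714, 0.0099]
orientation: [[-0.999, 0.039, 0.001], [0.039, 0.999, 0.001], [-0.001, 0.001, -1.0]]
force: [0.5, -0.2, 0.2]
finger_gap: 0.0547
grasp_force: 0.0
```

Call:
nudge_tcp(moves="0,0,0,0\n0,0,0,0\n0,0,0,0\n0,0,0,0\n0,0,-1.6,0\n0,0,-4,0\n0,0,-6.8,0\n0,0,-6.8,0", aperture=0.0)

```text
time: 31.95
tool_pos: [0.491, 0.3721, 0.1831]
orientation: [[-0.999, 0.039, 0.006], [0.039, 0.999, 0.004], [-0.005, 0.004, -1.0]]
force: [0.2, -0.2, -5.2]
finger_gap: 0.0213
grasp_force: 59.3
```

```bash
python3 - <<'E'
from h import *
from rig import robot
p=board(.199,.0022);print(p)
go(robot,[p[0],p[1],.17],.88)
E
```

```text
[0.6797 0.002  0.0946]
shift [-0.2029 -0.3626  0.0125] turn 1.517 len 0.416
```

The grip on the cap rail is shallow (TCP at 9.9 mm), so I set it down and regrip deeper.

Call:
nudge_tcp(moves="0,0,2.4,0\n0,0,4.8,0\n0,0,6.2,0\n0,0,6.72,0\n0,0,6.84,0\n0,0,6.84,0")

```text
time: 32.7
tool_pos: [0.4897, 0.3708, 0.0079]
orientation: [[-0.999, 0.039, 0.001], [0.039, 0.999, -0.0], [-0.001, -0.0, -1.0]]
force: [-0.5, -1.6, -0.0]
finger_gap: 0.022
grasp_force: 78.2
```

Call:
nudge_tcp(moves="0,0,0,0\n0,0,0,0\n0,0,0.12,0\n0,0,0.2,0\n0,0,0.2,0", aperture=0.045)

```text
time: 33.33
tool_pos: [0.4892, 0.3708, 0.002]
orientation: [[-0.999, 0.039, -0.0], [0.039, 0.999, -0.0], [0.0, -0.0, -1.0]]
force: [-0.6, -0.4, -0.5]
finger_gap: 0.045
grasp_force: 0.0
```

Call:
nudge_tcp(moves="0,0,0,0\n0,0,0,0\n0,0,0,0\n0,0,0,0", aperture=0.0)

```text
time: 33.83
tool_pos: [0.4895, 0.371, 0.0026]
orientation: [[-0.999, 0.039, 0.0], [0.039, 0.999, 0.0], [-0.0, 0.0, -1.0]]
force: [-1.5, -0.7, 4.9]
finger_gap: 0.0231
grasp_force: 60.1
```

Converted, -0.1 m is -4, -0.2 m is -8.

Call:
nudge_tcp(moves="0,0,-1.6,0\n0,0,-4,0\n0,0,-6.4,0\n0,0,-8,0\n0,0,-8,0")

```text
time: 34.45
tool_pos: [0.4905, 0.3717, 0.2051]
orientation: [[-0.999, 0.039, 0.004], [0.039, 0.999, 0.003], [-0.004, 0.003, -1.0]]
force: [0.3, 0.8, -4.1]
finger_gap: 0.0233
grasp_force: 60.4
```

```bash
python3 - <<'E'
from h import *
from rig import robot
p=board(.199,.0022)
go(robot,[p[0],p[1],.18],.88)
E
```

```text
shift [-0.2033 -0.3622  0.0248] turn 1.517 len 0.416
```

Converted, -0.362 m is -14.48, -0.36 m is -14.4, 1.517 rad is 15.17.

Call:
nudge_tcp(moves="0,-2,0,1.5\n0,-4,0,3\n0,-6,0,4.6\n0,-8,0,6.1\n-0.8,-10,0,7.7\n-2,-11.6,0,9.2\n-3.6,-13.2,0,10.7\n-5.2,-14.4,0,12.3\n-6.8,-14.48,0,13.8\n-8.12,-14.48,0.4,15.17")

```text
time: 35.7
tool_pos: [0.6791, 0.0004, 0.1903]
orientation: [[-0.009, 1.0, -0.002], [1.0, 0.009, -0.0], [-0.0, -0.002, -1.0]]
force: [0.5, 0.9, -4.2]
finger_gap: 0.023
grasp_force: 60.8
```

Call:
nudge_tcp(moves="0,0,1.2,0\n0,0,2.4,0\n0,0,2.8,0\n0,0,2.8,0")

```text
time: 36.2
tool_pos: [0.6775, 0.0013, 0.1214]
orientation: [[-0.015, 1.0, -0.002], [1.0, 0.015, -0.0], [0.0, -0.002, -1.0]]
force: [-0.8, 0.2, -3.6]
finger_gap: 0.0233
grasp_force: 61.0
```

```bash
python3 - <<'E'
from h import *
from rig import robot
p=board(.199,.0022)
go(robot,[p[0],p[1],.106],.88)
E
```

```text
shift [0.0007 0.0022 0.0154] turn -0.0 len 0.016
```

Call:
nudge_tcp(moves="0.04,0.04,0.32,0\n0.04,0.04,0.56,0\n0.04,0.04,0.56,0")

```text
time: 36.58
tool_pos: [0.679, 0.0023, 0.108]
orientation: [[-0.015, 1.0, -0.001], [1.0, 0.015, -0.0], [-0.0, -0.001, -1.0]]
force: [0.5, 0.4, -3.6]
finger_gap: 0.0232
grasp_force: 61.1
```

Call:
nudge_tcp(moves="0,0,0,0\n0,0,0,0\n0,0,0,0\n0,0,0,0\n0,0,0,0", aperture=0.045)

```text
time: 37.2
tool_pos: [0.6792, 0.0023, 0.1084]
orientation: [[-0.015, 1.0, 0.0], [1.0, 0.015, 0.0], [0.0, 0.0, -1.0]]
force: [0.3, 0.5, -0.2]
finger_gap: 0.0452
grasp_force: 0.0
```

Call:
nudge_tcp(moves="0,0,-0.8,0\n0,0,-2.4,0\n0,0,-4,0\n0,-1.6,-4.8,0\n0,-3.2,-4.8,0\n0,-3.2,-4.8,0")

```text
time: 37.95
tool_pos: [0.5968, 0.0011, 0.2289]
orientation: [[-0.015, 1.0, -0.001], [1.0, 0.015, 0.0], [0.0, -0.001, -1.0]]
force: [-0.4, -0.9, -0.1]
finger_gap: 0.0453
grasp_force: 0.0
```

```bash
python3 - <<'E'
from h import *
from rig import robot
m=robot.camera_model("wrist");im=np.ascontiguousarray(robot.camera("wrist")[:,:,::-1]);cv2.imwrite("pics/w10.png",im)
import pickle;pickle.dump(m,open("w10.pkl","wb"))
hsv=cv2.cvtColor(im,cv2.COLOR_BGR2HSV);w=((hsv[:,:,2]>150)&(hsv[:,:,1]<40)).astype(np.uint8)
k,l,st,c=cv2.connectedComponentsWithStats(w)
for i in range(1,k):
    if st[i,4]>300:print(st[i],c[i],onface(m,c[i],.012))
for p in[(.1925,.117,.012),(.1925,-.113,.012),(.03,.002,.012),(.15,.002,.01)]:print(proj(m,board(*p)))
E
```

```text
[ 274   57  150  215 7252] [389.3434 142.484 ] [0.1828 0.0506]
[ 202   92   58  168 4427] [230.4635 174.7271] [0.0093 0.0098]
[476 145  83  21 904] [517.4414 154.5697] [0.2858 0.0437]
[ 278  251   85   29 1338] [320.37   264.4432] [ 0.1163 -0.0854]
[275 280  25  25 374] [285.6845 291.1898] [ 0.0724 -0.1288]
[406.4844  62.4911]
[388.3267 298.5287]
[246.966  182.7435]
[352.8933 190.5778]
```

```bash
python3 - <<'E'
from h import *
import pickle
m=pickle.load(open("w10.pkl","rb"));im=cv2.imread("pics/w10.png");hsv=cv2.cvtColor(im,cv2.COLOR_BGR2HSV)
w=((hsv[:,:,2]>150)&(hsv[:,:,1]<40))
for r in list(range(54,66,2))+list(range(70,300,12)):
    x=np.flatnonzero(w[r,190:440])+190
    if len(x)==0: print(r,"-");continue
    s=np.split(x,np.flatnonzero(np.diff(x)>2)+1);print(r,[(a[0],a[-1]) +tuple(onface(m,(a[0],r),.012).round(3))+tuple(onface(m,(a[-1],r),.012).round(3)) for a in s if len(a)>6])
g=cv2.cvtColor(im,cv2.COLOR_BGR2GRAY)
for r in range(120,262,6):print(r,"".join(f"{v//10:3d}" for v in g[r,236:372:4]))
E
```

```text
54 -
56 -
58 [(np.int64(403), np.int64(416), np.float64(0.189), np.float64(0.121), np.float64(0.2), np.float64(0.12))]
60 [(np.int64(401), np.int64(419), np.float64(0.188), np.float64(0.119), np.float64(0.202), np.float64(0.118))]
62 [(np.int64(398), np.int64(420), np.float64(0.186), np.float64(0.118), np.float64(0.203), np.float64(0.117))]
64 [(np.int64(397), np.int64(422), np.float64(0.185), np.float64(0.116), np.float64(0.205), np.float64(0.115))]
70 [(np.int64(394), np.int64(423), np.float64(0.183), np.float64(0.112), np.float64(0.206), np.float64(0.111))]
82 [(np.int64(393), np.int64(422), np.float64(0.182), np.float64(0.102), np.float64(0.206), np.float64(0.101))]
94 [(np.int64(215), np.int64(233), np.float64(-0.001), np.float64(0.096), np.float64(0.021), np.float64(0.096)), (np.int64(325), np.int64(421), np.float64(0.121), np.float64(0.094), np.float64(0.206), np.float64(0.092))]
106 [(np.int64(212), np.int64(236), np.float64(-0.006), np.float64(0.084), np.float64(0.024), np.float64(0.084)), (np.int64(327), np.int64(420), np.float64(0.123), np.float64(0.083), np.float64(0.207)
[... 5356 characters left out ...]
4  3  5  6  6  4  9 14 10 13 15 15 16  9  9  9  9  9  9  9
228  10  9 21 21 12 10 10 10 10 17 16 13 11 12 14 16 16 13 15 15 11 10 10 15 13 15  9  9  9  9  9  9  9  9
234  21 21 21 21 11  9  9  9  9  9 10 17 16 17 17 16 13 10 10  9 13 11 12 14  9  9  9  9  9  9  3  3  9  9
240  21 21 21 21 11  7  6  9  9  9  9  9  9  9 12 16 16 17 17 14 14 11  9  9  9  9  9  9  9  9  9 10  9  9
246  21 21 21 21 14  9  8  7  7  2  1  7  6  6  6  6  8  9  9  9  9  9  9  9  9  9  9  9  9  9  9  9  1  2
252  21 21 21 21  5  1  7  7  7  1  2 21 20 18 12  8  7  7  7  7  7  7  6  6  6  6  9  6  9  9  9  9  1  1
258  13 19 19  1  1  7  7  7  1  1  1 21 21 21 21 21 21 21 21 21 21 22 20 17 11  8  8  7  7  8  8  7  1  1
```

```bash
python3 - <<'E'
from h import *
import pickle
m=pickle.load(open("w10.pkl","rb"))
for n,u,v in[("toe",354,188),("outL",300,129.5),("outR",306,243),("heelL",255,156),("heelR",253,206)]:print(n,onface(m,(u,v),.010))
im=cv2.imread("pics/w10.png");g=cv2.cvtColor(im,cv2.COLOR_BGR2GRAY)
for r in(150,153,156,159,162,165,201,204,207,210,213):print(r,g[r,240:268])
E
```

```text
toe [0.151  0.0047]
outL [0.0943 0.0607]
outR [ 0.0988 -0.0626]
heelL [0.0412 0.0321]
heelR [ 0.0344 -0.0255]
150 [211 212 215 198 144 108 118 119 120 116 104  97  96  84  70  93 122 130
 128 130 137 144 146 141 141 142 137 135]
153 [211 211 215 208 166 122 118 118 120 118 107  97  95  87 104 143 156 147
 139 140 147 150 151 156 155 151 142 131]
156 [211 211 214 217 184 126 118 118 120 119 108  93  81 106 139 141 144 155
 154 142 152 165 164 164 162 159 154 145]
159 [211 212 213 217 190 138 120 118 119 120 111  95 103 134 147 137 124 118
 135 157 163 160 160 159 155 149 142 118]
162 [211 211 212 216 198 152 121 118 118 119 111  97  99 114 122 118 126 136
 135 131 136 151 162 157 139 107  64  73]
165 [212 211 212 216 199 154 122 118 118 119 114 104  96  97  96  97 101 111
 124 133 129 120 106  76  60  81  94  97]
201 [215 215 212 212 212 214 216 182 125 119 118 109 110 120 137 154 153 149
 139 127  98  51  43  65  87  95  95  96]
204 [214 216 212 211 212 213 216 188 137 119 113 124 132 123 132 154 161 158
 159 157 143 129 109  75  43  49  77  93]
207 [213 215 214 212 212 213 215 197 152 121 119 130 143 149 153 150 155 158
 155 149 143 149 150 139 121  84  48  40]
210 [213 215 214 211 212 212 215 206 166 123 118 117 119 131 149 157 154 154
 157 161 165 162 153 148 148 140 126 112]
213 [211 215 214 212 212 213 215 216 180 124 118 119 119 114 116 144 161 153
 154 161 154 140 138 140 142 149 156 156]
```

```bash
python3 -c "
from rig import robot
print(robot.job_done())"
```

```text
the job is handed in; nothing more can be done
None
```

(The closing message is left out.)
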